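# Gauge both rivets of a brake lining, then unclip its cassette and hold it up

## Robot

A 6-joint arm with a two-finger parallel gripper is mounted at the origin on a cart in front of the work surface, level with it; the furniture and walls round the work are solid. World frame = base frame: x ahead of the robot, y to its left, z up, the work surface at z = 0. Lengths are in m, angles in degrees, forces in N, time in s.
With the tool pointing down it reaches from about 0.4 to 0.825 m from the base axis. Payload 7 kg.
Tool frame: the origin (TCP) lies at the very end of the fingers, on their centre line; the grasp point (between the pads) lies 19 mm behind it; y points along the fingers, x is the direction in which the jaws open and shut, and the axes are right-handed (so a half turn about y gives the same grasp; the last joint's range is limited). The gripper opens to 88 mm and grips with 3 to 60 N. Pads are 19 mm wide; open, the fingers measure 130 mm over their backs; the gripper's body (78 mm by 193 mm) begins 47 mm behind the grasp point.
Start: joints at [-50.357, 20.546, 0.682, 0, -70.136, -16.507], TCP at [0.265, -0.621, 0.227] pointing down, gripper open.
Joint ranges: [-176.03, 176.03], [-82.01, 121.73], [-58.28, 71.71], [-173.87, 95.51], [-174.79, -0.11], [-173.66, 173.66]. Speed limits (degrees/s): [136.94, 136.94, 172.46, 180, 180, 180].

## Interface

Orientations are given as [roll, pitch, yaw] about the fixed x, y, z axes, in that order (R = Rz(yaw) Ry(pitch) Rx(roll)).
In Python, from plant import ctrl gives the robot as it stands.
- The arm moves only by the shell command python3 -m crank 'ROWS'. ROWS is JSON, a list that holds one entry, the list of rows, each a list of 5 numbers: the closure, from -1 (fully open) to 1 (shut), then the shift along the tool's x, y, z in mm, then the turn about the tool's y in rad. In form: [[[claw, x, y, z, turn], ...]]. A call has 1 to 12 rows; each row is the pose to reach, as a shift and turn from the pose commanded when the call began, along the tool's axes at that moment; what a row does not reach only later rows make up. A row lasts 1/8 s, in which the tool goes at most 62.5 mm and 10.7 degrees, less where a joint would pass 70% of its speed; a pose out of reach is approached as far as the arm can. A call with a gripper value outside its range is refused whole. The fingers move at their own pace and stop on an object; the grip force is fixed at half the most. Time passes only in rows, so rows that repeat a pose let the fingers close. It gives the time, the measured TCP pose, the force and the opening at its end, in the units of the state.
- ctrl.get_obs(): the state, without advancing time (a new reading comes with each control period).
- ctrl.snapshot(name): name is "scene" or "top"; returns the picture (400x640x3 uint8, red, green, blue); there is no depth.
- ctrl.camera_model(name): a dict with "fx", "fy", "cx", "cy" (pixels), "dist_coeffs" ([k1, k2, p1, p2, k3] as OpenCV has them; the pictures are not rectified), "origin" and "orientation" of the camera in the world. Camera axes: x right, y down, z forward; pixel columns grow to the right and rows downward; lengths in m; the calibration is good to about 2 mm. A picture is of the moment at which its call begins. camera_model takes no time and is no camera call.
- ctrl.close_job(): hands the job in, once; it reports no verdict.
Trained networks look in the newest picture that a camera, given by its name, has taken for a name from the list of things; names that differ only in an ending like _2 or _b are one class to them, and where a whole thing is asked for, a point or a joint stands for the part that bears it (a point fixed in the world has none). Each returns a list of dicts, best first, with "confidence" (0 to 1); they miss things now and then, are a little off and sometimes report something else, mostly with a low value. They report only what shows in the picture. A call takes as long as a camera call. They do not tell look-alikes from the thing itself.
- ctrl.find_in(camera, name): "extent" ([left, top, width, height] in pixels, round what is visible of it).
The state is a dict: "clock": time; "joint_pos": joint angles; "qvel": joint speeds; "tau": joint torques, N m; "tool_pos": TCP position; "orientation": TCP orientation; "force": force on the tool from outside, world axes, zero at the start; "moment": the same for the moment, N m; "opening": finger opening in m.
Only numpy, scipy, OpenCV 4.12 (cv2) and the standard library are available. Lean on these libraries where they do the work, as an engineer would, in place of code of your own. Each camera call takes 0.05 s, during which the arm holds its last target.

## Task

Check the two rivets of the brake lining on the bench gauge: push the sliding table (it has a black knob at the front) until the probe point stands over the middle of the front rivet hole (the one nearer the knob), keep it there for at least one and a half seconds while the reading is taken, then do the same with the rear rivet hole. Then run the table all the way back to its right-hand stop, clear of the probe, pinch the two side catches of the cassette together and lift it out of its nest; finish still holding it level and still by the pinched catches, at least 8 cm above its seat. Do not knock the probe, and leave the chrome pin and the spare lining where they lie.

Things in the scene. Friction and masses are not known exactly. Their poses are not given: they have to be found in the camera images.
- gauge: Bench gauge fixed to the bench: grey base 232 mm deep (x), 300 mm wide (y), 16 mm high, with a two-axis sliding table on it. Origin on the bench, about the middle of the base; own axes x = away from the robot, y = left, turned up to 0.2 rad. The table slides along them, cannot turn, has about 2 N friction per axis and stays where left. It starts at its front and right-hand stops.
- probe: Fixed probe stand on the back of the base: a steel pencil 16 mm thick, point down, top 232 mm above the bench, on an arm 18 mm wide at 192 mm that comes from a 20 mm column 108 mm behind the point; a read-out box (70 mm wide) on the column reaches 265 mm up. Its place on the base varies. Must not be knocked (over 1 N). Origin straight below the point, on the base's top.
- probe_tip (a point): The probe's point, 132 mm above the bench, 6 mm above the top of the cassette when that passes under it.
- knob (a point): Middle of the round black push knob on the tongue at the front of the sliding table: 23 mm thick, upright, gripping part from 96 to 120 mm above the bench, this point 108 mm above it; the tongue's top is at 78 mm. Moves with the table; 108 mm in front (gauge -x) of the cassette's middle.
- rivet_front (a point): Middle of the mouth of the front rivet hole (11 mm wide, brass rivet sunk in it) in the dark lining on top of the cassette: 22 mm in front (-x) and 5 mm left (+y) of the cassette's middle, 126 mm above the bench while seated. Axes as the gauge's.
- rivet_rear (a point): Middle of the mouth of the rear rivet hole, like the front one: 22 mm behind (+x) and 5 mm right (-y) of the cassette's middle.
- cassette: Loose grey cassette, 90 mm long (gauge x), 46 mm wide (y), housing 32 mm high, about 0.3 kg. Origin in the middle of the housing's underside, which sits on the table's dark steel nest (46 mm wide, 81 mm long, top 94 mm above the bench). A plug goes 13 mm down into the nest, where a tooth of each catch (14 mm wide, 3.4 mm out) hooks under a lip. Axes as the gauge's while seated.
- cassette_grip (a point): Point midway between the two catches at their mid height: 109.5 mm above the bench while seated; free space beside it down to the table top at 78 mm. The catches are grey ribbed finger pads in a dark gap, 16 mm long (x), 18 mm high, in the middle of the left (+y) and right (-y) flanks, each standing 4.5 mm out: 55 mm over both, 46 mm when pinched flush. Axes as the gauge's.
- slide_x (a joint): Position of the table along the gauge's x: 0 = front stop (nearest the robot), 0.070 m = rear stop.
- slide_y (a joint): Position of the table along the gauge's y: 0 = right-hand stop (the cassette 105 to 122 mm to the right of the probe), 0.135 m = left stop. The probe stands over the rivets at about 0.10 to 0.13.
- catch_left (a joint): How far the left catch is pressed in, m: 0 = out (hooked), lets go of the nest from about 0.0035 on, flush at 0.0045, 0.0055 at most. Spring: 3.6 N at the start to 7 N when flush.
- catch_right (a joint): The same for the right catch.
- wheel_cyl_pin: Turned chrome pin, 17 mm thick, 80 mm long, lying on the bench to the left of the gauge. Bystander.
- lining_spare: Spare riveted lining plate, 76 x 36 x 8 mm, lying on the bench to the right of the gauge. Bystander.
Mind the look-alikes: they are no part of the job. Of the things that look like the cassette, the middle-sized one is meant.

How it is judged (in metres and radians):
On the way, in this order (a step that is already met when the one before it is completed fails the run):
1. the probe point stands over the front rivet hole, within 4 mm of its middle, for 1.2 s, the cassette seated (horizontal distance between rivet_front and probe_tip below 0.004 m and height (world z) of cassette_grip below 0.114 m), for 1.2 s.
2. the probe point stands over the rear rivet hole, within 4 mm of its middle, for 1.2 s, the cassette seated (horizontal distance between rivet_rear and probe_tip below 0.004 m and height (world z) of cassette_grip below 0.114 m), for 1.2 s.
3. the table is back within 6 mm of its right-hand stop, the cassette still clipped in (value of joint slide_y below 0.006 m and height (world z) of cassette_grip below 0.114 m and value of joint each of catch_left, catch_right below 0.002 m), for 0.2 s.
4. both catches are pinched in at least 3 mm while the cassette is still seated (height (world z) of cassette_grip below 0.114 m and value of joint each of catch_left, catch_right above 0.003 m), for 0.1 s.
At the end, for the whole second after the job is handed in: The fingers hold the cassette by its two catches (each pressed in more than 3 mm), still, within 0.2 rad of level, its grip point more than 0.18 m above the bench (70 mm above its seat) and touching no part of the gauge; the table stands within 15 mm of its right-hand stop (height (world z) of cassette_grip above 0.18 m and angle between cassette's own z axis and vertical below 0.2 rad and linear speed of cassette below 0.03 m/s and value of joint each of catch_left, catch_right above 0.003 m and contact force between cassette and the fingers above 3 N and contact force between cassette and gauge below 0.1 N and value of joint slide_y below 0.015 m); the arm keeps its last pose, push and grip.
It fails at once if the probe, its arm or its read-out is knocked (over 1 N) (contact force between probe and anything else above 1 N).
It fails at once if the pin or the spare lining is moved by more than 2 cm (distance of any of wheel_cyl_pin, lining_spare from where it was at the start of the episode above 0.02 m).
It also fails if it takes over 61 s, if anything falls off the work surface, if the arm or the gripper's body presses on something with over 40 N, if the wrist force passes 120 N, or if a joint passes its speed limit or range.

## Working session

There is one attempt and no reset: what is moved stays moved. The work goes in short steps, Python scripts to look and compute and a shell command to move; the robot and the scene stay as the last step left them, time stands still between calls to the robot, and variables do not carry over. Pictures are saved under pics/ and viewed, and the job is handed in when it is done.

```bash
ls; mkdir -p pics; python3 - <<'E'
from plant import ctrl
import cv2,json
print(ctrl.get_obs())
for n in ("scene","top"):
    im=ctrl.snapshot(n); cv2.imwrite(f"pics/{n}0.png",cv2.cvtColor(im,cv2.COLOR_RGB2BGR))
    print(n,ctrl.camera_model(n))
    for o in ["gauge","probe","knob","rivet_front","rivet_rear","cassette","cassette_grip","probe_tip","catch_left","catch_right","wheel_cyl_pin","lining_spare"]:
        r=ctrl.find_in(n,o); print(o,[(([round(float(v)) for v in d["extent"]]),round(d["confidence"],2)) for d in r[:5]])
E
```

```text
pics
{'clock': 0.0, 'joint_pos': array([-5.03568492e+01,  2.05889095e+01,  6.34698166e-01, -2.08435773e-02,
       -7.01360481e+01, -1.65063577e+01]), 'qvel': array([-0.02959969, -0.07700096, -0.04692772,  0.03321646,  0.03719926,
       -0.04899016]), 'tau': array([ 6.16699726e-04, -5.82724428e+01,  2.93059319e+01,  6.99745819e+00,
        7.07093335e-03, -1.25412780e-04]), 'tool_pos': array([ 0.26500943, -0.62027288,  0.22565594]), 'orientation': array([-8.99931398e+01, -9.21074825e-02,  1.13129690e+02]), 'force': array([-0.22755087,  0.41355185, -0.35814798]), 'moment': array([ 0.00523604,  0.03956219, -0.02160281]), 'opening': 0.08749858185812481}
scene {'fx': 374.76832548043126, 'fy': 374.76832548043126, 'cx': 317.71047095698634, 'cy': 200.96456806746085, 'dist_coeffs': array([-0.06759305,  0.        ,  0.        ,  0.        ,  0.        ]), 'origin': array([-0.04902273,  0.56755434,  0.89179496]), 'orientation': array([-134.2772751 ,   -0.68329725, -133.37252545])}
gauge [([240, 173, 115, 80], 0.91)]
probe [([254, 138, 39, 66], 0.7)]
knob [([313, 174, 28, 25], 0.73), ([305, 18
[... 900 characters left out ...]
-1.01354995,  -90.07151846])}
gauge [([260, 140, 107, 105], 0.69)]
probe [([279, 113, 37, 66], 0.58), ([328, 174, 25, 41], 0.47)]
knob [([322, 176, 34, 65], 0.67)]
rivet_front [([383, 197, 26, 23], 0.79), ([329, 172, 23, 44], 0.73), ([405, 138, 46, 50], 0.71)]
rivet_rear [([405, 143, 48, 49], 0.83), ([331, 171, 24, 41], 0.7), ([383, 198, 25, 24], 0.65)]
cassette [([384, 197, 26, 24], 0.71), ([405, 140, 48, 53], 0.66), ([330, 172, 23, 40], 0.63)]
cassette_grip [([328, 173, 26, 41], 0.86), ([404, 142, 51, 47], 0.83), ([382, 200, 26, 22], 0.6)]
probe_tip [([281, 112, 32, 66], 0.98)]
catch_left []
catch_right []
wheel_cyl_pin [([182, 220, 26, 21], 0.65)]
lining_spare [([441, 215, 19, 29], 0.89)]
```

```bash
python3 - <<'E'
import cv2
a=cv2.imread("pics/top0.png")[90:270,160:480]; cv2.imwrite("pics/top0c.png",cv2.resize(a,None,fx=2.5,fy=2.5,interpolation=cv2.INTER_CUBIC))
a=cv2.imread("pics/scene0.png")[120:320,220:430]; cv2.imwrite("pics/scene0c.png",cv2.resize(a,None,fx=3,fy=3,interpolation=cv2.INTER_CUBIC))
E
```

```text
(no output)
```

View pics/top0c.png

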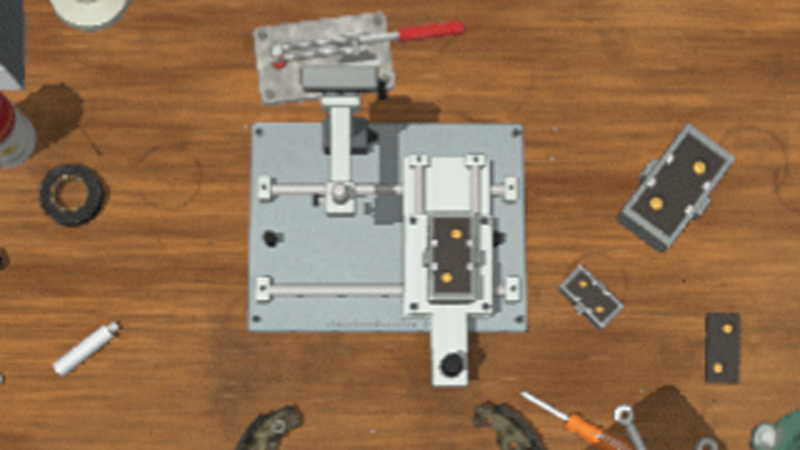

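View pics/scene0c.png

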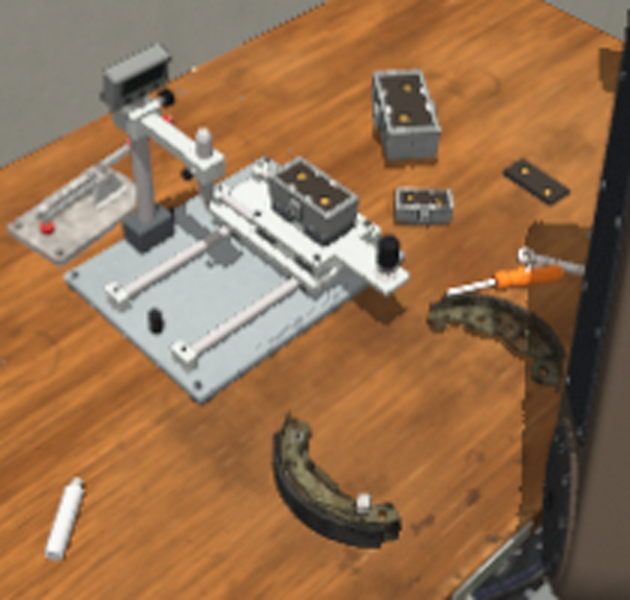

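View pics/top0.png

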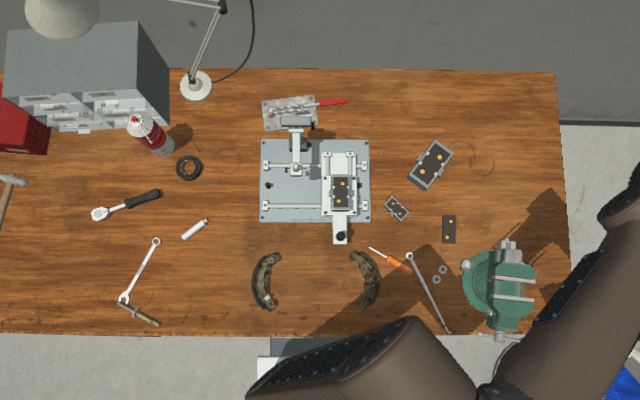

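View pics/scene0.png

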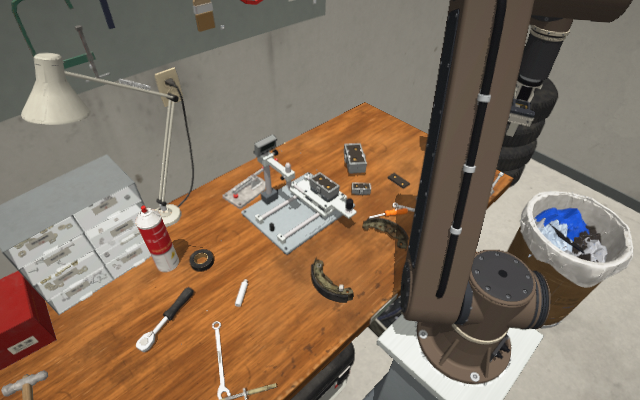

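The top view shows the gauge at about px (260–370, 140–222), the seated cassette at (341,192), the knob at (341,236) and the pencil top at (296,166). The look-alike cassettes are at (431,165), which is larger, and (397,208), which is smaller. I'll zoom in to measure at sub-pixel level.

```bash
cat > h.py <<'E'
import numpy as np,cv2
from scipy.spatial.transform import Rotation as R
from plant import ctrl
def cam(n):
    m=ctrl.camera_model(n); K=np.array([[m['fx'],0,m['cx']],[0,m['fy'],m['cy']],[0,0,1]])
    return K,np.array(m['dist_coeffs']),np.array(m['origin']),R.from_euler('xyz',m['orientation'],degrees=True).as_matrix()
def ray(n,px):
    K,d,o,Rm=cam(n); p=cv2.undistortPoints(np.array([[px]],float),K,d)[0,0]
    return o,Rm@np.array([p[0],p[1],1])
def onz(n,px,z):
    o,v=ray(n,px); return o+v*(z-o[2])/v[2]
def proj(n,P):
    K,d,o,Rm=cam(n); P=np.atleast_2d(P).astype(float)
    r,_=cv2.Rodrigues(Rm.T); return cv2.projectPoints(P,r,-Rm.T@o,K,d)[0][:,0]
def tri(pa,pb):
    oa,va=ray('top',pa); ob,vb=ray('scene',pb); va/=np.linalg.norm(va); vb/=np.linalg.norm(vb)
    s=np.linalg.lstsq(np.c_[va,-vb],ob-oa,rcond=None)[0]
    A,B=oa+va*s[0],ob+vb*s[1]; return (A+B)/2,np.linalg.norm(A-B)
def crop(src,dst,x0,y0,x1,y1,f,pts=(),grid=10):
    im=cv2.imread(src)[y0:y1,x0:x1]; im=cv2.resize(im,None,fx=f,fy=f,interpolation=cv2.INTER_CUBIC)
    if grid:
        for x in range((x0//grid+1)*grid,x1,grid): 
            cv2.line(im,(int((x-x0+.5)*f),0),(int((x-x0+.5)*f),6),(0,0,255),1); cv2.putText(im,str(x),(int((x-x0+.5)*f)-10,16),0,.35,(0,255,255),1)
        for y in range((y0//grid+1)*grid,y1,grid): 
            cv2.line(im,(0,int((y-y0+.5)*f)),(6,int((y-y0+.5)*f)),(0,0,255),1); cv2.putText(im,str(y),(8,int((y-y0+.5)*f)+4),0,.35,(0,255,255),1)
    for p in pts: cv2.circle(im,(int((p[0]-x0+.5)*f),int((p[1]-y0+.5)*f)),2,(0,0,255),-1)
    cv2.imwrite(dst,im)
E
python3 - <<'E'
from h import *
crop("pics/top0.png","pics/t1.png",254,110,376,250,4.2*1.0)
crop("pics/scene0.png","pics/s1.png",236,128,366,256,4.6)
E
```

```text
(no output)
```

View pics/t1.png

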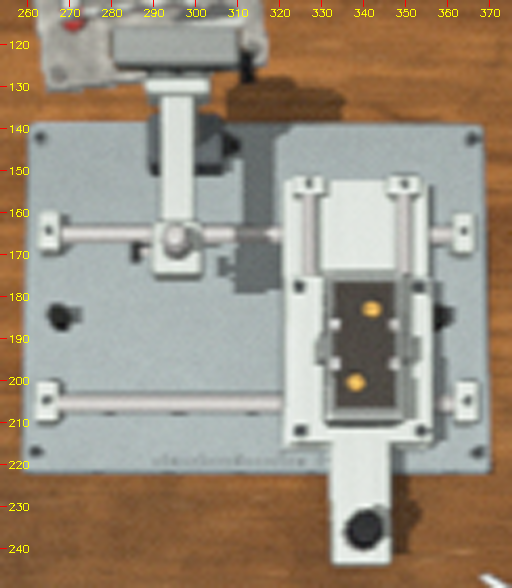

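View pics/s1.png

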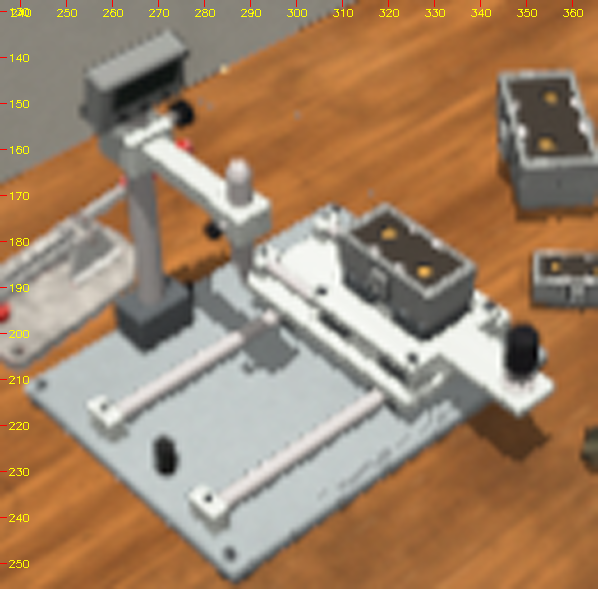

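The top crop shows the brass rivets at about (338,200) front and (342,183) rear, the knob at (340,235) and the pencil top at (295.5,166). The scene crop shows the rivets at (328,187) front and (320,178) rear, the pencil top at (287,164) and the knob at (349,203).

```bash
cat > m.py <<'E'
from h import *
def blob(im,x0,y0,x1,y1):
    a=im[y0:y1,x0:x1].astype(float); w=np.clip(a[...,2]-a[...,0]-50,0,None)  # BGR: red-blue
    yy,xx=np.mgrid[y0:y1,x0:x1]; return np.array([(w*xx).sum(),(w*yy).sum()])/w.sum()
E
python3 - <<'E'
from m import *
t=cv2.imread("pics/top0.png"); s=cv2.imread("pics/scene0.png")
tf=blob(t,334,196,343,205); tr=blob(t,338,178,347,187)
sf=blob(s,323,182,333,192); sr=blob(s,315,173,325,183)
print(tf,tr,sf,sr)
F,e1=tri(tf,sf); Q,e2=tri(tr,sr); print("front",F,e1,"rear",Q,e2)
d=Q-F; print("len",np.hypot(d[0],d[1]), "yaw from rivets",np.degrees(np.arctan2(d[1],d[0])-np.arctan2(-10,44)))
# base corners from dark screws + edges
for nm,p,z in [("c_fl",(261.5,216.5),.016),("c_fr",(367,217),.016),("c_bl",(262.5,142),.016),("c_br",(366,142.5),.016)]:
    print(nm,onz('top',p,z))
# edges: left-front, etc
print("penciltop z.232",onz('top',(295.3,166.3),.232),onz('scene',(287.2,163),.232),tri((295.3,166.3),(287.2,163)))
print("knob",onz('top',(340,235),.12),onz('scene',(349,199.5),.12),tri((340,235),(349,199.5)))
# dark screw centroid refine
g=cv2.cvtColor(t,cv2.COLOR_BGR2GRAY).astype(float)
pts=[]
for (x,y) in [(262,217),(367,217),(263,142),(366,142)]:
    a=g[y-4:y+5,x-4:x+5]; w=np.clip(np.median(a)-25-a,0,None); 
    yy,xx=np.mgrid[y-4:y+5,x-4:x+5]; p=np.array([(w*xx).sum(),(w*yy).sum()])/w.sum(); P=onz('top',p,.017); pts.append(P); print(p,P)
fl,fr,bl,br=pts
print("yaws",[np.degrees(np.arctan2(-(b-a)[0],(b-a)[1])) for a,b in((fr,fl),(br,bl))],[np.degrees(np.arctan2((b-a)[1],(b-a)[0])) for a,b in((fr,br),(fl,bl))], np.mean(pts,0),np.linalg.norm(fl-fr),np.linalg.norm(fl-bl))
E
```

```text
[338.3269962  200.66286439] [342.12827225 183.14397906] [327.77492877 186.48433048] [320.28521739 175.42956522]
front [ 0.54232341 -0.04709379  0.12322861] 0.001456184375379865 rear [ 0.58412714 -0.05567738  0.13631687] 0.002464622380276257
len 0.04267587144531395 yaw from rivets 1.2009470222299632
c_fl [0.51645669 0.15199177 0.016     ]
c_fr [ 0.51543101 -0.13047044  0.016     ]
c_bl [0.72251264 0.15301162 0.016     ]
c_br [ 0.72215206 -0.13133139  0.016     ]
penciltop z.232 [0.60214295 0.0555544  0.232     ] [0.60688238 0.05516913 0.232     ] (array([0.60267263, 0.05652462, 0.23479212]), np.float64(0.0031456385214949094))
knob [ 0.45712317 -0.05121421  0.12      ] [ 0.46163213 -0.05529648  0.12      ] (array([ 0.45696578, -0.05048748,  0.12635695]), np.float64(0.0011207601876276278))
[259.99357326 216.9562982 ] [0.51508747 0.15589307 0.017     ]
[369.23523207 217.42299578] [ 0.51415896 -0.13634515  0.017     ]
[260.73459716 142.36255924] [0.72118196 0.15772774 0.017     ]
[366.44444444 142.81944444] [ 0.720955   -0.13242223  0.017     ]
yaws [np.float64(-0.18204200689529917), np.float64(-0.04481631841129636)] [np.float64(1.0867708074709324), np.float64(0.5100377425866235)] [0.61784585 0.01121336 0.017     ] 0.29223969028821534 0.20610265014360424
```

```bash
python3 - <<'E'
from h import *
crop("pics/top0.png","pics/t2.png",280,120,312,182,12,grid=5)
crop("pics/scene0.png","pics/s2.png",270,150,312,205,11,grid=5)
E
```

```text
(no output)
```

View pics/t2.png

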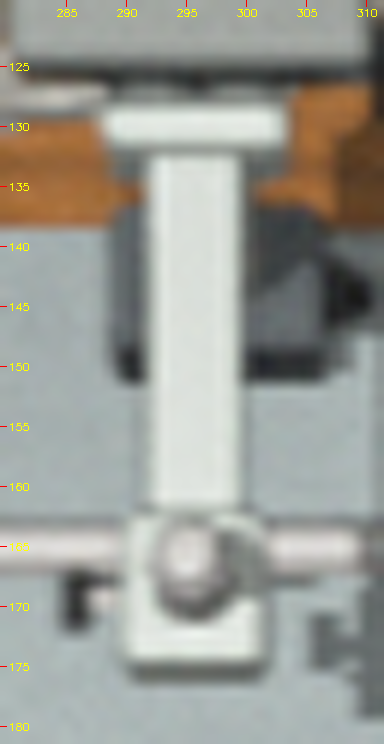

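View pics/s2.png

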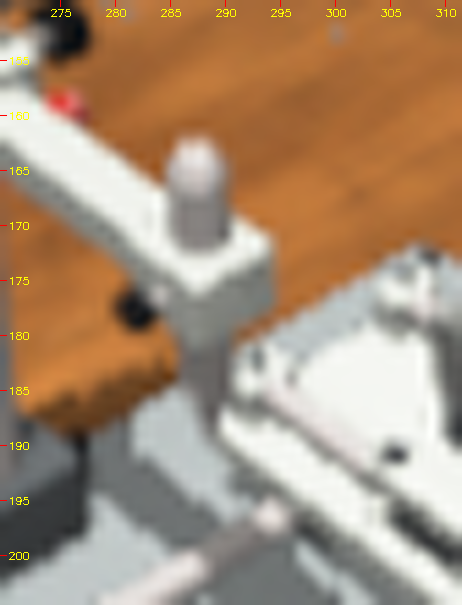

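```bash
python3 - <<'E'
from m import *
s=cv2.imread("pics/scene0.png")
for n in('top','scene'):
  for x,y in ((.602,.055),(.606,.055),(.606,.058)):
    print(n,x,y,proj(n,[[x,y,z] for z in(.232,.2,.132)]).round(1).tolist())
t=cv2.imread("pics/top0.png")
tf=blob(t,334,196,343,205); tr=blob(t,338,178,347,187)
sf=blob(s,324,183,333,191); sr=blob(s,316,175,325,182); print(sf,sr)
for z in (.122,.126):
  for n,f,r in(('top',tf,tr),('scene',sf,sr)):
    F=onz(n,f,z);Q=onz(n,r,z); d=Q-F;print(n,z,F.round(4),Q.round(4),"mid",((F+Q)/2).round(4),np.hypot(*d[:2]).round(4),"yaw",np.degrees(np.arctan2(d[1],d[0])-np.arctan2(-10,44)).round(2))
print(tri(tf,sf),tri(tr,sr))
crop("pics/scene0.png","pics/s3.png",305,165,360,215,12,grid=5,pts=[sf,sr])
crop("pics/top0.png","pics/t3.png",318,165,365,248,7,grid=5,pts=[tf,tr])
E
```

```text
top 0.602 0.055 [[295.5, 166.4], [296.0, 169.6], [296.8, 175.9]]
top 0.606 0.055 [[295.6, 164.6], [296.0, 167.9], [296.8, 174.3]]
top 0.606 0.058 [[294.2, 164.6], [294.7, 167.9], [295.6, 174.3]]
scene 0.602 0.055 [[288.4, 163.8], [288.8, 172.5], [289.8, 190.0]]
scene 0.606 0.055 [[287.4, 163.1], [287.9, 171.9], [288.9, 189.3]]
scene 0.606 0.058 [[286.6, 163.6], [287.1, 172.3], [288.1, 189.8]]
[327.77492877 186.48433048] [320.00401606 178.39759036]
top 0.122 [ 0.542  -0.0476  0.122 ] [ 0.5861 -0.0574  0.122 ] mid [ 0.564  -0.0525  0.122 ] 0.0452 yaw 0.3
scene 0.122 [ 0.5439 -0.0477  0.122 ] [ 0.5874 -0.0562  0.122 ] mid [ 0.5657 -0.052   0.122 ] 0.0444 yaw 1.66
top 0.126 [ 0.5413 -0.0474  0.126 ] [ 0.5853 -0.0571  0.126 ] mid [ 0.5633 -0.0523  0.126 ] 0.0451 yaw 0.3
scene 0.126 [ 0.5408 -0.0445  0.126 ] [ 0.5841 -0.053   0.126 ] mid [ 0.5625 -0.0487  0.126 ] 0.0441 yaw 1.66
(array([ 0.54232341, -0.04709379,  0.12322861]), np.float64(0.001456184375379865)) (array([ 0.58681834, -0.05687035,  0.12181977]), np.float64(0.0017461357450607176))
```

View pics/s3.png

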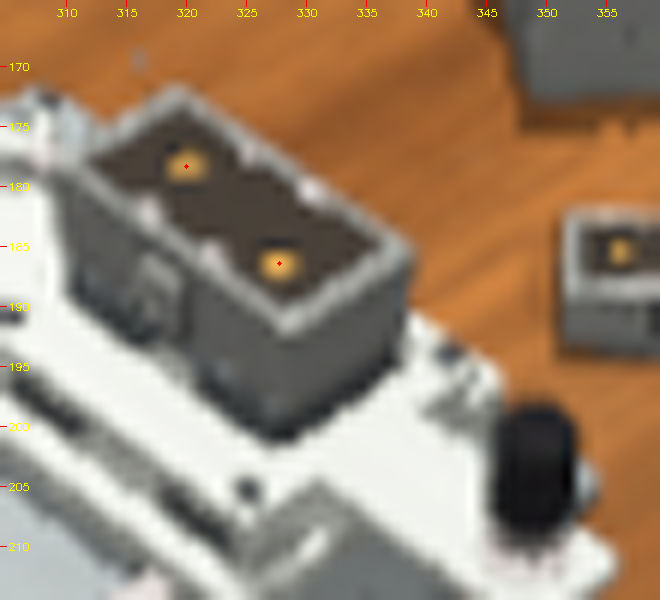

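View pics/t3.png

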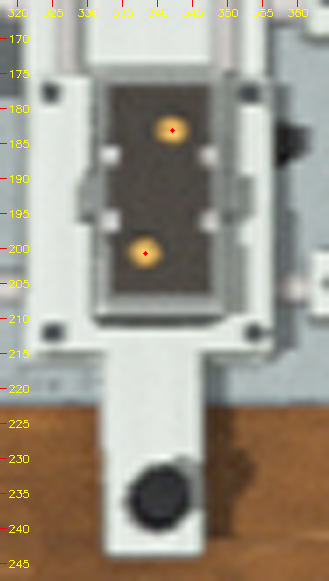

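The rivets triangulate to z≈0.1225, which fits a sunk rivet at the stated seat height. The pencil is near (0.606, 0.055). Next I'll fit the gauge yaw from the base edges using the saved picture, and compute the first move.

```bash
cat >> m.py <<'E'
def step(target,yaw=None):
    "prints shift in tool axes (mm) and turn (rad) from measured pose to target TCP"
    o=ctrl.get_obs(); Rm=R.from_euler('xyz',o['orientation'],degrees=True).as_matrix()
    d=Rm.T@(np.array(target)-o['tool_pos'])*1000
    t=0 if yaw is None else -np.radians(yaw-o['orientation'][2])
    print("t",round(o['clock'],2),"tcp",o['tool_pos'].round(4),"rpy",o['orientation'].round(2),"F",o['force'].round(1),"open",round(o['opening'],4)); print("shift",d.round(1),"turn",round(t,4))
E
python3 - <<'E'
from m import *
t=cv2.imread("pics/top0.png"); g=cv2.GaussianBlur(cv2.cvtColor(t,cv2.COLOR_BGR2GRAY),(3,3),0).astype(float)
b=t[...,0].astype(float) # blue channel: wood dark, base bright
def colscan(xs,y0,y1,sgn):
    P=[]
    for x in xs:
        d=sgn*np.diff(b[y0:y1,x]); i=d.argmax()
        w=np.clip(d[max(0,i-2):i+3],0,None); P.append((x,y0+.5+(w*np.arange(max(0,i-2),max(0,i-2)+len(w))).sum()/w.sum()))
    return np.array(P)
def rowscan(ys,x0,x1,sgn):
    P=[]
    for y in ys:
        d=sgn*np.diff(b[y,x0:x1]); i=d.argmax()
        w=np.clip(d[max(0,i-2):i+3],0,None); P.append((x0+.5+(w*np.arange(max(0,i-2),max(0,i-2)+len(w))).sum()/w.sum(),y))
    return np.array(P)
def ln(P,z,name):
    W=np.array([onz('top',p,z)[:2] for p in P]); vx,vy,x,y=cv2.fitLine(W.astype(np.float32),cv2.DIST_HUBER,0,.001,.001).ravel()
    a=np.degrees(np.arctan2(vy,vx)); print(name,a.round(2),x,y)
ln(colscan(range(266,328),217,228,-1),.016,"front")
ln(np.vstack([colscan(range(266,286),133,144,1),colscan(range(330,365),133,144,1)]),.016,"back")
ln(rowscan(range(145,216),254,266,1),.016,"left")
ln(rowscan(range(145,216),363,376,-1),.016,"right")
ln(rowscan(range(180,212),317,327,1),.078,"tableleft")
ln(rowscan(range(219,240),328,338,1),.078,"tongueleft")
ln(rowscan(range(225,240),342,352,-1),.078,"tongueright")
step([.4565,-.0525,.20],90)
E
```

```text
front 89.93 0.50114423 0.058881983
back 89.78 0.7323191 0.00092894176
left -0.16 0.62859887 0.1595068
right 0.18 0.61717135 -0.13884476
tableleft -1.13 0.5687702 -0.007587919
tongueleft 1.92 0.48024672 -0.033882387
tongueright 1.4 0.4697893 -0.07065858
t 1.3 tcp [ 0.2652 -0.6207  0.2265] rpy [-90.    -0.   113.14] F [-0.4  0.2  0. ] open 0.0878
shift [ 447.3   26.6 -399.2] turn 0.4039
```

```bash
python3 -m crank '[[[-1,0,-60,0,0],[-1,60,-60,-54,0.05],[-1,110,-60,-98,0.1],[-1,160,-60,-143,0.18],[-1,215,-60,-192,0.26],[-1,265,-60,-236,0.34],[-1,320,-60,-286,0.404],[-1,375,-60,-335,0.404],[-1,420,-55,-375,0.404],[-1,447,-20,-399,0.404],[-1,447,20,-399,0.404],[-1,447,26,-399,0.404]]]'
python3 - <<'E'
from m import *
for n in("scene","top"): cv2.imwrite(f"pics/{n}1.png",ctrl.snapshot(n)[...,::-1])
crop("pics/scene1.png","pics/s4.png",230,60,430,230,4,grid=10)
crop("pics/top1.png","pics/t4.png",230,100,430,270,4,grid=10)
step([.4565,-.0525,.089],90)
E
```

```text
clock: 2.8
tool_pos: [0.4553, -0.0512, 0.198]
orientation: [-89.8, 0.0, 90.2]
force: [-0.8, 0.1, 0.5]
opening: 0.0878
t 2.9 tcp [ 0.456  -0.0527  0.1998] rpy [-8.987e+01  5.000e-02  9.007e+01] F [-0.3 -0.6  1.1] open 0.0873
shift [  0.3 110.8  -0.8] turn 0.0013
```

View pics/s4.png

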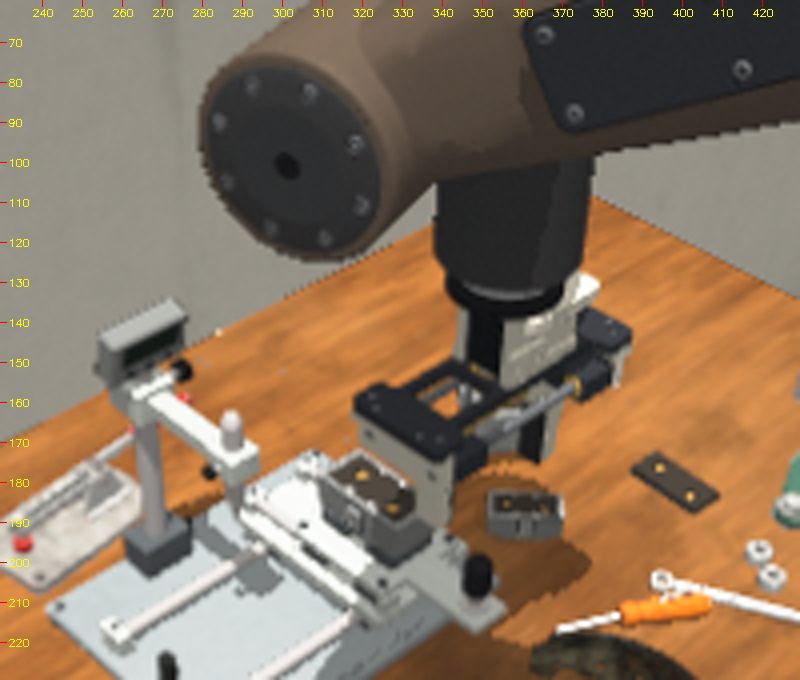

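View pics/t4.png

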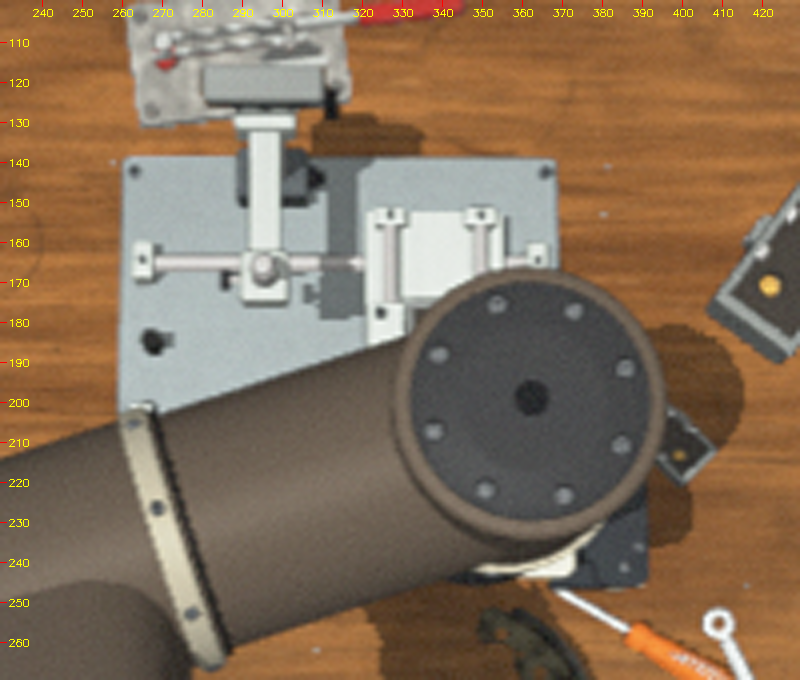

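The scene view shows the gripper straight above the knob at (350,203). Its wide body lies along y and is clear of the probe. Descending and gripping the knob.

```bash
python3 -m crank '[[[-1,0,50,0,0],[-1,0,95,-1,0],[-1,0,111,-1,0],[-1,0,111,-1,0],[1,0,111,-1,0],[1,0,111,-1,0],[1,0,111,-1,0],[1,0,111,-1,0],[1,0,111,-1,0]]]'
python3 - <<'E'
from m import *
cv2.imwrite(f"pics/scene2.png",ctrl.snapshot("scene")[...,::-1])
crop("pics/scene2.png","pics/s5.png",230,100,430,250,4,grid=10)
step([.4565+.064,-.0525+.1026,.089],90)
E
```

```text
clock: 4.03
tool_pos: [0.4575, -0.0528, 0.0897]
orientation: [-90.0, -0.0, 90.0]
force: [1.4, -0.1, -0.8]
opening: 0.0432
t 4.08 tcp [ 0.4575 -0.0528  0.0896] rpy [-90.  -0.  90.] F [ 0.1 -0.6 -0.2] open 0.0388
shift [102.9   0.6 -63. ] turn -0.0
```

View pics/s5.png

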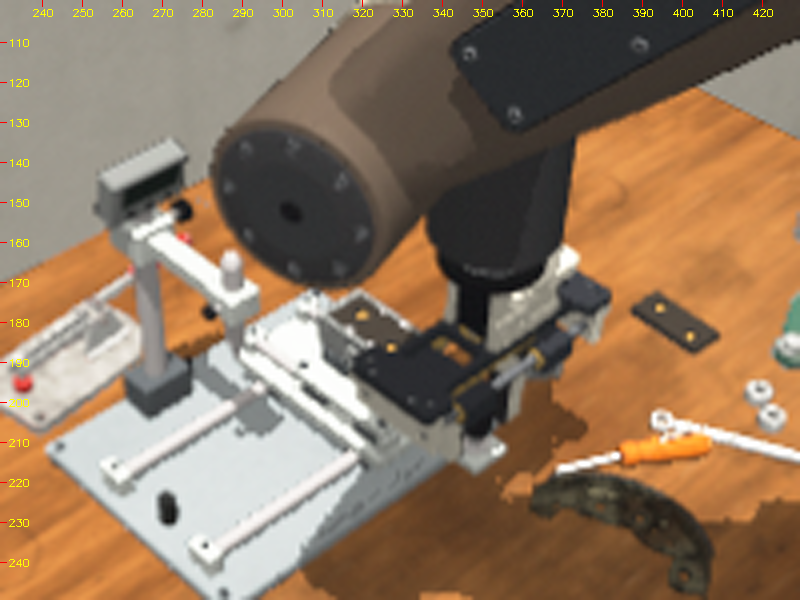

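```bash
python3 - <<'E'
from m import *
print(tri((362.5,198.5),(301,101)))
print(proj('scene',[[.456,-.0527,z] for z in (.2,.3,.4,.5,.6)]).round(0).tolist())
step([.4565+.064,-.0525+.1026,.089],90)
E
```

```text
(array([ 0.53931786, -0.02734441,  0.42130936]), np.float64(0.12857537810272254))
[[352.0, 180.0], [355.0, 152.0], [358.0, 119.0], [362.0, 81.0], [366.0, 37.0]]
t 4.08 tcp [ 0.4575 -0.0528  0.0896] rpy [-90.  -0.  90.] F [ 0.1 -0.6 -0.2] open 0.0388
shift [102.9   0.6 -63. ] turn -0.0
```

```bash
python3 - <<'E'
from m import *
print(ctrl.get_obs()['joint_pos'].round(1))
for D in (.9,1.,1.1):
    o,v=ray('scene',(301,101)); print('scene',D,(o+v/np.linalg.norm(v)*D).round(3))
for z in (.35,.45,.55,.65): print('top',onz('top',(362.5,198.5),z).round(3))
E
```

```text
[  18.     8.5  -36.2    0.   -45.3 -108. ]
scene 0.9 [0.544 0.053 0.452]
scene 1.0 [ 0.61  -0.004  0.403]
scene 1.1 [ 0.676 -0.061  0.354]
top [ 0.508 -0.083  0.35 ]
top [ 0.491 -0.072  0.45 ]
top [ 0.474 -0.061  0.55 ]
top [ 0.457 -0.05   0.65 ]
```

```bash
python3 - <<'E'
from m import *
cv2.imwrite("pics/top2.png",ctrl.snapshot("top")[...,::-1])
E
```

```text
(no output)
```

View pics/top2.png

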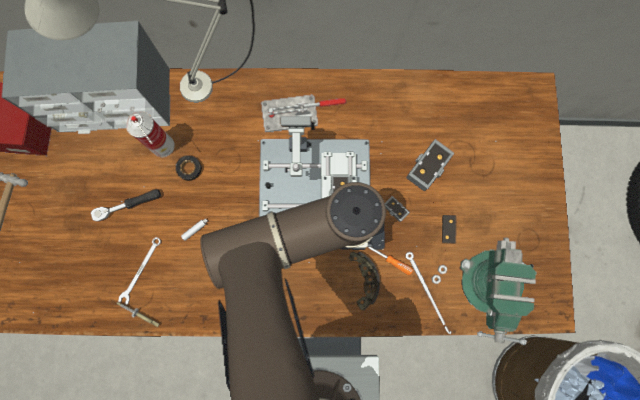

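View pics/scene2.png

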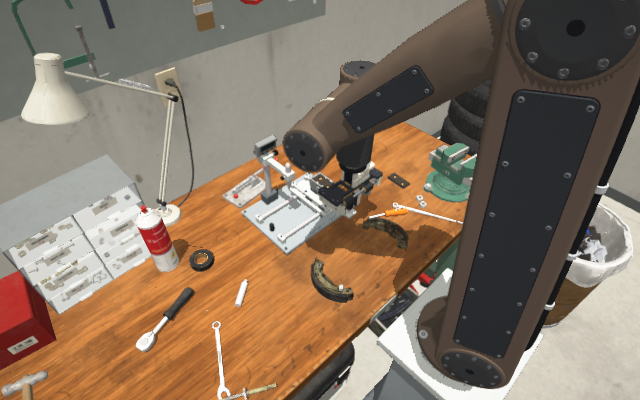

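```bash
python3 - <<'E'
from m import *
for a in ((206,262),(210,262),(216,260)): print(tri(a,(305,151)))
E
```

```text
(array([0.37498705, 0.19649969, 0.47296414]), np.float64(0.005796982480929988))
(array([0.3768231 , 0.19198512, 0.46912675]), np.float64(0.0013635144561718762))
(array([0.38211199, 0.18460332, 0.46201706]), np.float64(0.002775851410848883))
```

The wrist housing's lowest part is about 0.41 m up, well above the probe. I'll finish closing on the knob and check.

```bash
python3 -m crank '[[[1,0,0,0,0],[1,0,0,0,0],[1,0,0,0,0],[1,0,0,0,0]]]'; python3 - <<'E'
from m import *
step([.4565+.064,-.0525+.1026,.089],90)
E
```

```text
clock: 4.62
tool_pos: [0.4574, -0.0529, 0.0895]
orientation: [-90.0, 0.0, 90.0]
force: [-0.7, -0.3, -0.3]
opening: 0.0221
t 4.62 tcp [ 0.4574 -0.0529  0.0895] rpy [-89.99   0.    89.99] F [-0.7 -0.3 -0.3] open 0.0221
shift [103.    0.5 -63. ] turn -0.0002
```

```bash
python3 -m crank '[[[1,10,0,-6,0],[1,25,0,-15,0],[1,45,0,-28,0],[1,65,0,-40,0],[1,82,0,-51,0],[1,95,0,-59,0],[1,102,0,-64,0],[1,102.6,0,-64,0],[1,102.6,0,-64,0]]]'; python3 - <<'E'
from m import *
for n in("scene","top"): cv2.imwrite(f"pics/{n}3.png",ctrl.snapshot(n)[...,::-1])
crop("pics/scene3.png","pics/s6.png",230,100,430,250,4,grid=10)
crop("pics/top3.png","pics/t6.png",230,100,430,250,4,grid=10)
step([.4574+.064,-.0529+.1026,.089],90)
E
```

```text
clock: 5.75
tool_pos: [0.5221, 0.0502, 0.0896]
orientation: [-90.1, -0.1, 90.0]
force: [2.0, 2.4, -2.1]
opening: 0.0222
t 5.85 tcp [0.5218 0.0498 0.0896] rpy [-9.005e+01 -4.000e-02  8.997e+01] F [ 2.2  2.8 -2.1] open 0.0219
shift [-0.1  0.6  0.4] turn -0.0005
```

View pics/s6.png

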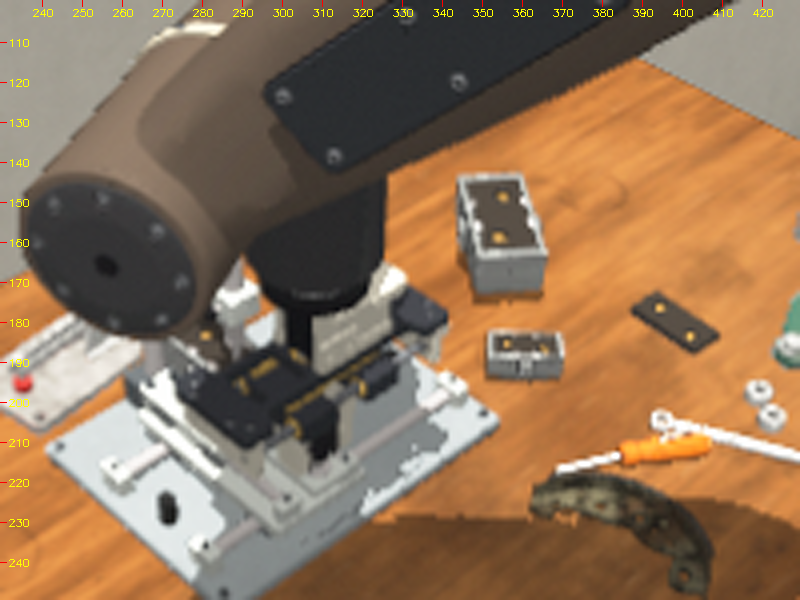

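View pics/t6.png

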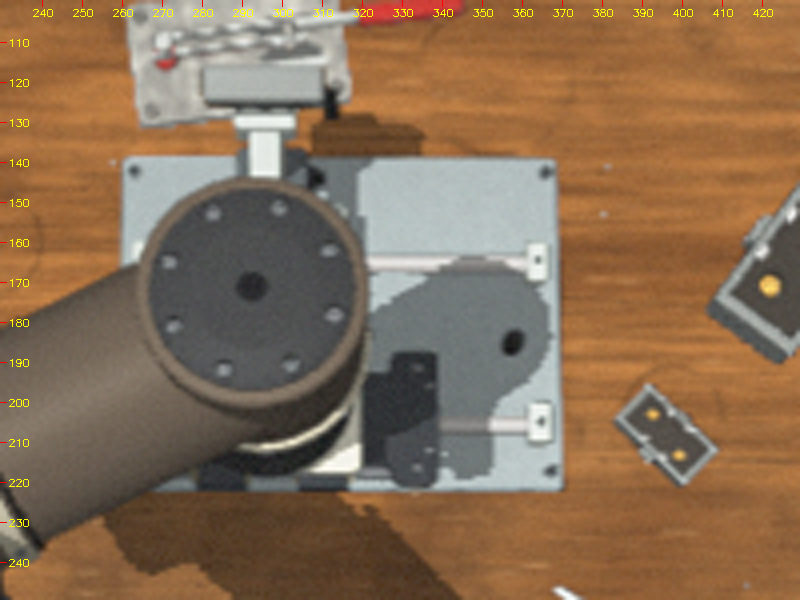

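The wrist hides the probe point in both views. I'll open, lift off the knob and move aside; the table stays put, so the dwell keeps counting.

```bash
python3 -m crank '[[[-1,0,0,0,0],[-1,0,0,0,0],[-1,0,0,0,0],[-1,0,0,0,0],[-1,0,-40,0,0],[-1,0,-90,20,0],[-1,-40,-110,60,0],[-1,-90,-110,65,0],[-1,-110,-110,65,0],[-1,-110,-110,65,0]]]'; python3 - <<'E'
from m import *
for n in("scene","top"): cv2.imwrite(f"pics/{n}4.png",ctrl.snapshot(n)[...,::-1])
crop("pics/scene4.png","pics/s7.png",230,130,330,240,6,grid=10)
crop("pics/top4.png","pics/t7.png",260,130,340,230,6,grid=10)
step([.4574+.064,-.0529+.1026,.089],90)
E
```

```text
clock: 7.1
tool_pos: [0.4561, -0.0613, 0.1998]
orientation: [-90.0, -0.0, 89.9]
force: [0.7, 0.4, -0.9]
opening: 0.0877
t 7.2 tcp [ 0.4565 -0.0602  0.1996] rpy [-90.    -0.    89.95] F [ 0.3 -0.4 -0.4] open 0.0873
shift [110.  110.6 -64.8] turn -0.0009
```

View pics/s7.png

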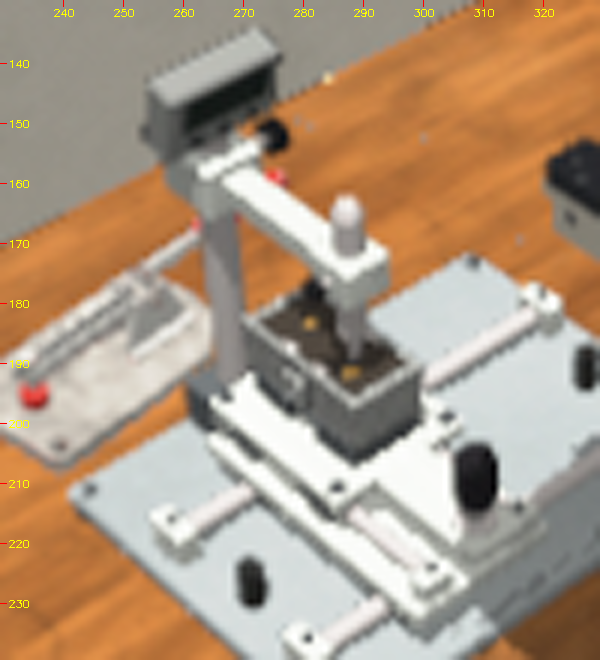

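View pics/t7.png

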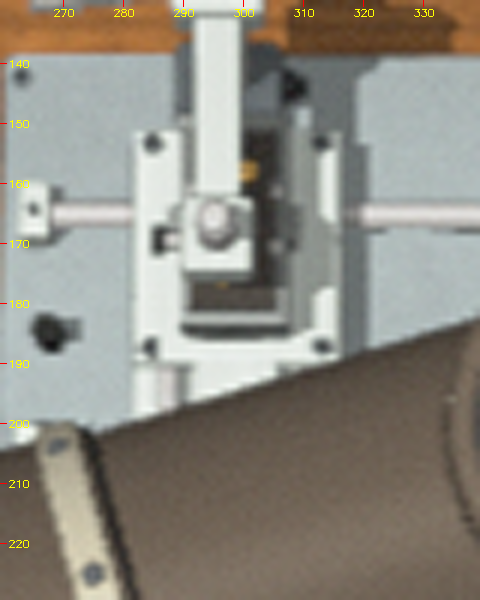

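Both views show the point almost over the front rivet: scene rivet about (288,191.3) just below the point, top rivet edge at (296,176) just below the probe block. Zooming in for the residual.

```bash
python3 - <<'E'
from m import *
s=cv2.imread("pics/scene4.png");t=cv2.imread("pics/top4.png")
sf=blob(s,283,188,293,195); sr=blob(s,277,180,285,187); tr=blob(t,300,153,307,162);tf=blob(t,292,175,301,181)
print("scene f,r",sf,sr,onz('scene',sf,.1225),onz('scene',sr,.1225)); print("top f,r",tf,tr,onz('top',tr,.1225))
a=s[178:196,282:296].astype(int); print((a[...,2]-a[...,0]))
K=(.5215+.0,.05)
crop("pics/scene4.png","pics/s8.png",270,155,312,205,12,grid=5,pts=[sf,sr])
crop("pics/top4.png","pics/t8.png",280,145,315,185,14,grid=5)
E
```

```text
scene f,r [287.96478873 191.50704225] [281.24778761 183.38938053] [0.60872196 0.05695386 0.1225    ] [0.6509724  0.04843817 0.1225    ]
top f,r [nan nan] [300.91836735 158.07653061] [0.64970733 0.04521184 0.1225    ]
[[ -2   0   3   2   4   4   4   4   5   5   3  27  68 117]
 [ -1   1   2   3   3   4   5   4   4  28  52  83  87  41]
 [  6   7   4   2   3   4   5   4   5  56  82  56  20  -4]
 [ 10  10  11   7   5   4   5   6   6  39  14   5  -6  -8]
 [ 24  11   9   9   6   5   6   6   5  10  -4  -8  -8  -8]
 [ 70  23  11  10   5   6   6   6   5  -2  -7  -8  -7  -8]
 [ 58  21  10  10   6   5   6   6   7   1  -4  -8  -8  -8]
 [ 17  15  15  12   8   8   5   5   6   6   2  -5  -8  -7]
 [ 18  18  18  12   9   9   6   5   5   7   8   2  -2  -6]
 [ 18  17  18  13   9   9   6   5   6   8   9   6   4  -2]
 [ 18  18  18  16  12   9   6   5   7  10   9  10   8   4]
 [ 17  16  14  14  12   8   7   7   8  10  10  11  14  14]
 [ 14  13  10   9   9  11   7   7   9  10  10  14  16  18]
 [  9  11  11  11  11  66  83  71  29  15  15  17  17  12]
 [  6   8   8  13  16  75  82  65  28  18  18  15  10   7]
 [  3   4   4   8  14  41  34  21  18  17  13   8   5   4]
 [  2   3   2   6   7  13  17  18  13   7   6   6   5   3]
 [  2   3   2   3   4   6   9  10   7   5   4   4   3   2]]m.py:4: RuntimeWarning: invalid value encountered in divide
  yy,xx=np.mgrid[y0:y1,x0:x1]; return np.array([(w*xx).sum(),(w*yy).sum()])/w.sum()
```

View pics/s8.png

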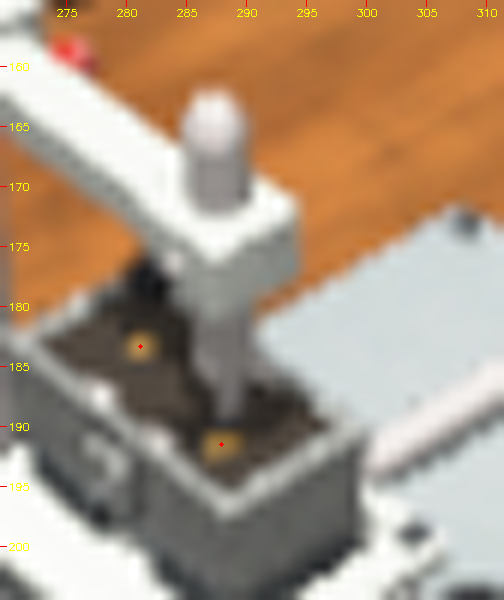

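View pics/t8.png

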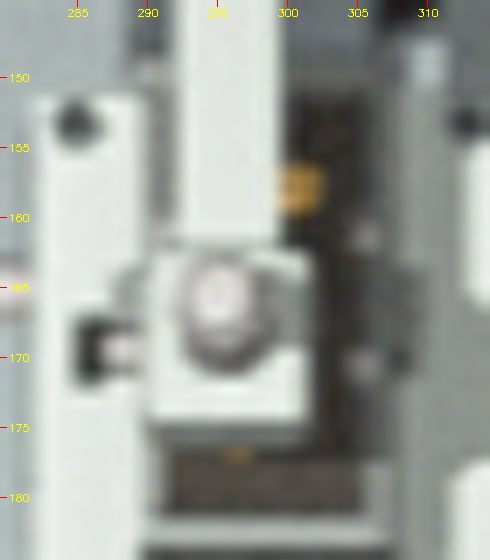

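```bash
python3 - <<'E'
from m import *
s=cv2.imread("pics/scene4.png").astype(int);t=cv2.imread("pics/top4.png").astype(int); s0=cv2.imread("pics/scene0.png").astype(int)
g=s.mean(2).astype(int); 
print("scene gray cols 280-295"); 
for r in range(160,193): print(r,g[r,280:296])
print("scene0 rows 178-192 cols 282-296"); g0=s0.mean(2).astype(int)
for r in range(178,193): print(r,g0[r,282:297])
g=t.mean(2).astype(int); print("top cols 288-304")
for r in range(160,180): print(r,g[r,287:305])
E
```

```text
scene gray cols 280-295
160 [117 121 124 126 125 126 122 119 118 116 119 119 117 115 115 115]
161 [119 121 120 120 117 115 114 112 114 117 115 115 114 114 114 114]
162 [118 116 114 113 111 111 146 155 159 127 113 114 114 113 113 113]
163 [140 112 110 111 111 124 206 221 223 166 120 115 115 114 114 111]
164 [228 158 114 113 112 159 223 237 238 195 135 117 114 113 112 114]
165 [249 231 176 125 110 182 211 223 223 198 143 117 111 111 115 122]
166 [248 248 236 205 139 168 199 209 207 176 133 116 116 117 124 130]
167 [248 248 248 244 231 173 168 180 179 146 121 122 125 128 132 136]
168 [248 248 248 248 250 190 144 144 142 135 121 129 133 135 136 137]
169 [244 248 248 241 247 186 144 145 144 136 123 159 144 135 136 137]
170 [204 239 247 241 246 186 144 145 144 137 128 218 208 152 134 135]
171 [147 205 244 248 248 207 153 144 144 138 133 239 243 233 177 136]
172 [147 166 216 243 247 240 189 162 163 175 216 245 246 245 190 141]
173 [139 144 159 205 238 247 237 231 230 236 246 245 227 200 155 139]
174 [133 135 147 152 190 221 245 248 248 247 226 208 168 130 134 130]
175 [136 117 128 146 158 1
[... 3133 characters left out ...]
71 [104 146 157 197 228 230 212 165 135 119 137 196 226 229 187  87  49  67]
172 [184 225 214 209 228 230 228 224 226 229 228 227 230 227 185  86  49  54]
173 [226 232 220 210 229 231 231 230 232 232 231 231 234 229 187  88  47  48]
174 [228 229 215 190 219 222 219 218 222 222 219 222 220 217 174  83  47  52]
175 [229 228 215 155 133 126 129 128 129 125 124 124 124 124 105  73  50  51]
176 [228 228 220 164 118 106 106 107 104 100 102 103 103 102  83  57  50  44]
177 [228 228 221 179 131  84  74  75  75  86  88  67  63  58  55  53  53  51]
178 [228 229 221 182 131  79  74  75  72  75  75  72  75  72  70  77  75  74]
179 [227 230 222 181 133  79  74  73  75  75  76  78  79  72  73  77  78  75]
```

Residuals from both views, against where a rivet directly under the point should appear: about 0.5 px in scene and 0.4 px in top. The rivet is therefore about 1 mm too far in +x and +y, well inside 4 mm. It has dwelt about 1.4 s and keeps dwelling while I re-grip. Going back to the knob.

```bash
python3 -m crank '[[[-1,40,0,-10,0],[-1,90,0,-40,0],[-1,110,20,-65,0],[-1,110,70,-65,0],[-1,110,105,-65,0],[-1,110,110,-65,0],[1,110,110,-65,0],[1,110,110,-65,0],[1,110,110,-65,0],[1,110,110,-65,0],[1,110,110,-65,0],[1,110,110,-65,0]]]'; python3 -m crank '[[[1,0,0,0,0],[1,0,0,0,0],[1,0,0,0,0]]]'
```

```text
clock: 8.7
tool_pos: [0.5215, 0.0497, 0.0897]
orientation: [-90.0, -0.0, 90.0]
force: [-0.9, -0.5, -0.1]
opening: 0.0333
clock: 9.07
tool_pos: [0.5215, 0.0497, 0.0895]
orientation: [-90.0, 0.0, 90.0]
force: [0.1, 0.1, 0.5]
opening: 0.0222
```

Gripped again. As cheap insurance I'll apply the 1 mm correction, dwell again, then go to the rear rivet.

```bash
python3 -m crank '[[[1,-1,0,1,0],[1,-1,0,1,0],[1,-1,0,1,0],[1,-1,0,1,0],[1,-1,0,1,0],[1,-1,0,1,0],[1,-1,0,1,0],[1,-1,0,1,0],[1,-1,0,1,0],[1,-1,0,1,0],[1,-1,0,1,0],[1,-1,0,1,0]]]'; python3 -m crank '[[[1,-1,0,1,0],[1,0,0,6,0],[1,3,0,16,0],[1,6,0,28,0],[1,9,0,38,0],[1,10,0,43,0],[1,10,0,44,0],[1,10,0,44,0]]]'
```

```text
clock: 10.58
tool_pos: [0.5205, 0.0487, 0.0896]
orientation: [-90.0, 0.0, 90.0]
force: [1.5, 2.2, -2.3]
opening: 0.0224
clock: 11.58
tool_pos: [0.4761, 0.0589, 0.0895]
orientation: [-90.0, -0.0, 90.0]
force: [-1.8, 0.6, 0.6]
opening: 0.0219
```

```bash
python3 -m crank '[[[-1,0,0,0,0],[-1,0,0,0,0],[-1,0,0,0,0],[-1,0,0,0,0],[-1,0,-40,0,0],[-1,0,-90,10,0],[-1,-40,-110,20,0],[-1,-90,-110,20,0],[-1,-120,-110,20,0],[-1,-120,-110,20,0]]]'; python3 - <<'E'
from m import *
for n in("scene","top"): cv2.imwrite(f"pics/{n}5.png",ctrl.snapshot(n)[...,::-1])
s=cv2.imread("pics/scene5.png");t=cv2.imread("pics/top5.png")
crop("pics/scene5.png","pics/s9.png",270,155,320,210,11,grid=5)
crop("pics/top5.png","pics/t9.png",275,145,320,205,10,grid=5)
g=s.mean(2).astype(int); d=s[...,2].astype(int)-s[...,0]
for r in range(184,197): print(r,g[r,282:297],d[r,282:297])
g=t.mean(2).astype(int)
for r in range(173,181): print(r,g[r,290:303])
step([.476,.0589,.0895],90)
E
```

```text
clock: 12.82
tool_pos: [0.4562, -0.0629, 0.1996]
orientation: [-90.0, 0.0, 89.8]
force: [0.5, 0.9, -0.3]
opening: 0.0879
184 [ 79  79  76  73 118 116 112 112 110 161 205 214 215 216 215] [82 82 75 75 15  6  6  5  6 -2 -6 -8 -8 -8 -7]
185 [ 77  76  94 162 163 140 117 112 109 171 208 214 215 215 215] [79 75 51 12  4  6  6  5  6 -3 -6 -7 -9 -8 -9]
186 [ 89 154 175 189 157 137 115 109 109 168 208 214 215 215 216] [53 12  5 -4 -1  6  7  6  5 -3 -6 -6 -8 -8 -7]
187 [159 184 205 157 104  95 104 106  94 138 180 209 215 216 217] [11 -3 -2  0  2  5  5  5  4 -2 -5 -8 -7 -6 -7]
188 [187 181 198 136  74  59  98 100  69  85 127 169 207 215 217] [-2  1  5  7  6  7  6  5  7  3  0 -5 -6 -7 -6]
189 [184 155 146  99  54  43  85  81  53  53  79 107 189 202 215] [ 3  3  4  7 10 11  7  8  8  8  4  2 -2 -6 -6]
190 [145  95  52  44  44  45  57  52  44  44  46 141 207 207 203] [ 7 10  9 10 10 11  8  7  8 10  9  7  8  4 -3]
191 [ 81  73  64  48  57  74  92 100  76  61  61 134 178 172 190] [14 16 15 12 13 37 74 86 56 21 14 10 12  8  3]
192 [ 73  73  72  64  70  80 100 139  99  73  73  73  93  89 141] [ 19  18 
[... 415 characters left out ...]
5  80  72  73  73  72  73  74  72  73  73] [ 4  5  8 13 15 17 17 17 17 17 16 17 16 15 17]
173 [182 231 234 231 230 232 232 231 231 232 228 183  98]
174 [164 221 224 220 218 219 222 221 219 221 219 175 100]
175 [102 127 130 128 126 128 124 126 128 126 123 103  90]
176 [ 89 103 104 104 107 102 109 109 104 100  98  86  82]
177 [ 76  76  77  80  75  98 142 139  83  57  52  63  87]
178 [ 76  77  75  75  73  74  88  89  71  74  74 129 181]
179 [ 73  73  76  75  75  75  74  77  77  70  82 157 208]
180 [ 76  78  73  76  77  79  77  76  74  71  82 166 221]
t 12.93 tcp [ 0.4564 -0.0614  0.1995] rpy [-9.000e+01 -1.000e-02  8.992e+01] F [ 0.7 -0.1  0.7] open 0.0875
shift [120.3 110.1 -19.4] turn -0.0014
```

View pics/s9.png

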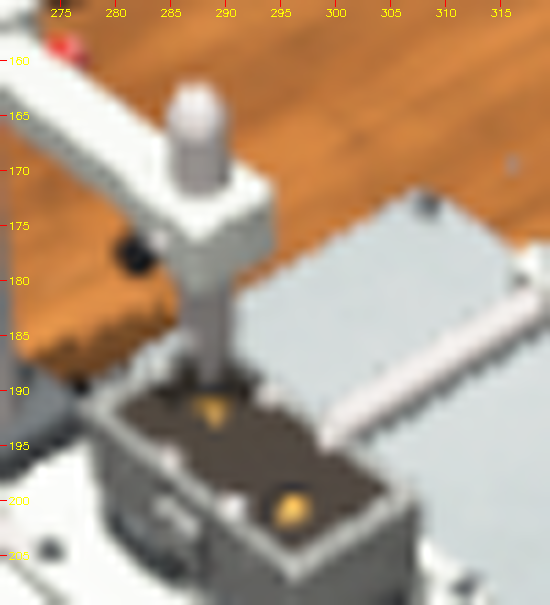

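View pics/t9.png

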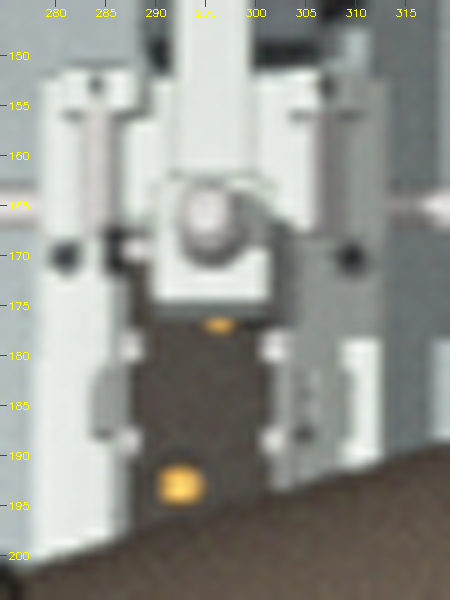

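```bash
python3 - <<'E'
from m import *
t=cv2.imread("pics/top5.png");s=cv2.imread("pics/scene5.png")
p=blob(t,288,189,297,197); q=blob(s,292,197,300,205); print(p,q)
print("rear via top",onz('top',p,.1225)+[.044,-.010,0],"via scene",onz('scene',q,.1225)+[.044,-.01,0])
E
```

```text
[292.54141657 193.03241297] [296.10079576 200.76392573]
rear via top [0.60479029 0.05545983 0.1225    ] via scene [0.60589055 0.05517972 0.1225    ]
```

The rear rivet comes out at (0.605–0.606, 0.0553), which matches the probe point within about 1 mm in both views. I'll re-grip the knob while the dwell continues.

```bash
python3 -m crank '[[[-1,40,0,0,0],[-1,90,0,-10,0],[-1,120,20,-19,0],[-1,120,70,-19,0],[-1,120,105,-19,0],[-1,120,110,-19,0],[1,120,110,-19,0],[1,120,110,-19,0],[1,120,110,-19,0],[1,120,110,-19,0],[1,120,110,-19,0],[1,120,110,-19,0]]]'; python3 -m crank '[[[1,0,0,0,0],[1,0,0,0,0],[1,0,0,0,0]]]'; python3 -m crank '[[[1,-10,0,2,0],[1,-28,0,5,0],[1,-50,0,10,0],[1,-70,0,14,0],[1,-90,0,17,0],[1,-105,0,18,0],[1,-111,0,18,0],[1,-112,0,18.5,0],[1,-112,0,18.5,0],[1,-112,0,18.5,0]]]'
python3 - <<'E'
from m import *
step([.4574,-.0529,.0895],90)
E
```

```text
clock: 14.42
tool_pos: [0.4755, 0.0587, 0.0897]
orientation: [-90.0, -0.0, 90.0]
force: [0.2, -0.6, -0.3]
opening: 0.0331
clock: 14.8
tool_pos: [0.4755, 0.0587, 0.0896]
orientation: [-90.0, -0.0, 90.0]
force: [-0.1, 1.5, 0.6]
opening: 0.0224
clock: 16.05
tool_pos: [0.457, -0.0532, 0.0895]
orientation: [-90.0, 0.0, 90.0]
force: [1.6, -2.0, -2.8]
opening: 0.022
t 16.05 tcp [ 0.457  -0.0532  0.0895] rpy [-8.999e+01  2.000e-02  9.002e+01] F [ 1.6 -2.  -2.8] open 0.022
shift [ 0.3  0.  -0.4] turn 0.0003
```

The table is back at its stops. Before releasing, I'll check the gripper-body model and the probe-block clearance on the pictures I already have.

```bash
python3 - <<'E'
from m import *
# gripper box model over scene1 (TCP .456,-.0527,.1998)
im=cv2.imread("pics/scene1.png"); f=5; x0,y0=300,110
im=cv2.resize(im[y0:230,x0:410],None,fx=f,fy=f,interpolation=cv2.INTER_CUBIC)
T=np.array([.456,-.0527,.1998])
def box(hx,hy,z0,z1,col,oy=0):
    c=[(a*hx,b*hy+oy,z) for z in(z0,z1) for a,b in((-1,-1),(-1,1),(1,1),(1,-1))]
    P=proj('scene',np.array(c)+T); P=((P-[x0,y0]+.5)*f).astype(int)
    for k in range(4):
        for i,j in((k,(k+1)%4),(k+4,(k+1)%4+4),(k,k+4)): cv2.line(im,tuple(map(int,P[i])),tuple(map(int,P[j])),col,1)
box(.039,.0965,.066,.1,(0,0,255)); box(.0095,.0105,0,.066,(0,255,0),.0545); box(.0095,.0105,0,.066,(0,255,0),-.0545)
cv2.imwrite("pics/s10.png",im)
for nm,p in (("block BL",(290.2,162.6)),("BR",(301.6,162.6)),("FL",(290.0,174.6)),("FR",(301.6,174.6)),("armR",(299.3,158)),("armL",(291.8,158))): print(nm,[onz('top',p,z).round(4)[:2] for z in(.201,.206)])
E
```

```text
block BL [array([0.6184, 0.0685]), array([0.6172, 0.0683])]
BR [array([0.6185, 0.0419]), array([0.6173, 0.0419])]
FL [array([0.5898, 0.0687]), array([0.5887, 0.0685])]
FR [array([0.5899, 0.0418]), array([0.5888, 0.0417])]
armR [array([0.6295, 0.0474]), array([0.6282, 0.0472])]
armL [array([0.6295, 0.0649]), array([0.6282, 0.0647])]
```

View pics/s10.png

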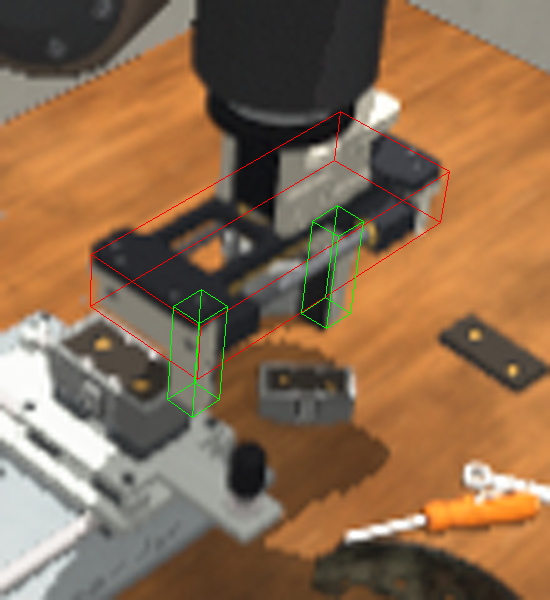

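The body model matches the picture: 193 mm wide along the jaws, with its ends about 66–100 mm above the TCP. Gripped square, the body's left end (y≈0.0435) would overlap the probe block (right edge y≈0.0418, front edge x≈0.590) in the last part of the descent. So I'll grip about 5 mm forward (−x) and turned about +7°, which keeps the body end at x≈0.586. First I'll release the knob and move above the cassette.

```bash
python3 -m crank '[[[-1,0,0,0,0],[-1,0,0,0,0],[-1,0,0,0,0],[-1,0,0,0,0],[-1,0,-50,0,0],[-1,0,-100,0,0],[-1,0,-112,-30,-0.05],[-1,0,-112,-80,-0.122],[-1,0,-112,-102.5,-0.122],[-1,0,-112,-102.5,-0.122],[-1,0,-112,-102.5,-0.122]]]'; python3 - <<'E'
from m import *
for n in("scene","top"): cv2.imwrite(f"pics/{n}6.png",ctrl.snapshot(n)[...,::-1])
crop("pics/scene6.png","pics/s11.png",240,80,400,220,5,grid=10)
step([.5595,-.053,.165],97)
E
```

```text
clock: 17.42
tool_pos: [0.5588, -0.0534, 0.2012]
orientation: [-89.9, -0.0, 97.0]
force: [-0.0, -0.5, -0.3]
opening: 0.088
t 17.52 tcp [ 0.5587 -0.0533  0.2017] rpy [-8.999e+01 -1.000e-02  9.698e+01] F [0.1 0.2 0.1] open 0.088
shift [ 0.2 36.7 -0.8] turn -0.0003
```

View pics/s11.png

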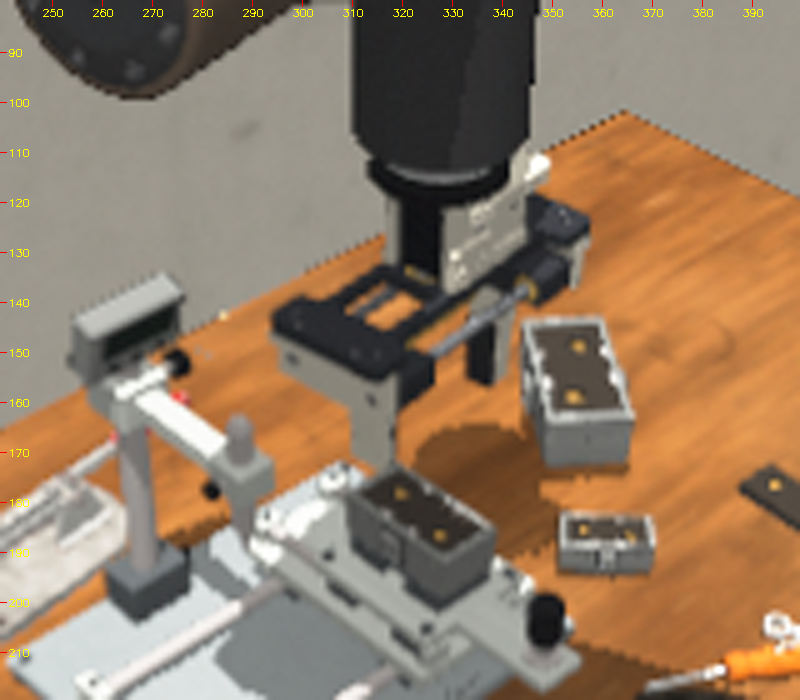

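```bash
python3 - <<'E'
from m import *
s=cv2.imread("pics/scene6.png"); print(blob(s,324,183,333,191),blob(s,316,175,325,182))
f=6; x0,y0=280,110
im=cv2.resize(s[y0:210,x0:370],None,fx=f,fy=f,interpolation=cv2.INTER_CUBIC)
T=np.array([.5587,-.0533,.2017]); Rz=R.from_euler('z',7,degrees=True).as_matrix()
def box(hx,hy,z0,z1,col,oy=0):
    c=[(a*hx,b*hy+oy,z) for z in(z0,z1) for a,b in((-1,-1),(-1,1),(1,1),(1,-1))]
    P=proj('scene',np.array(c)@Rz.T+T); P=((P-[x0,y0]+.5)*f).astype(int)
    for k in range(4):
        for i,j in((k,(k+1)%4),(k+4,(k+1)%4+4),(k,k+4)): cv2.line(im,tuple(map(int,P[i])),tuple(map(int,P[j])),col,1)
box(.039,.0965,.066,.1,(0,0,255)); box(.0095,.0105,0,.066,(0,255,0),.0545); box(.0095,.0105,0,.066,(0,255,0),-.0545)
cv2.imwrite("pics/s12.png",im)
E
```

```text
[327.41489362 186.5       ] [319.56451613 178.29032258]
```

View pics/s12.png

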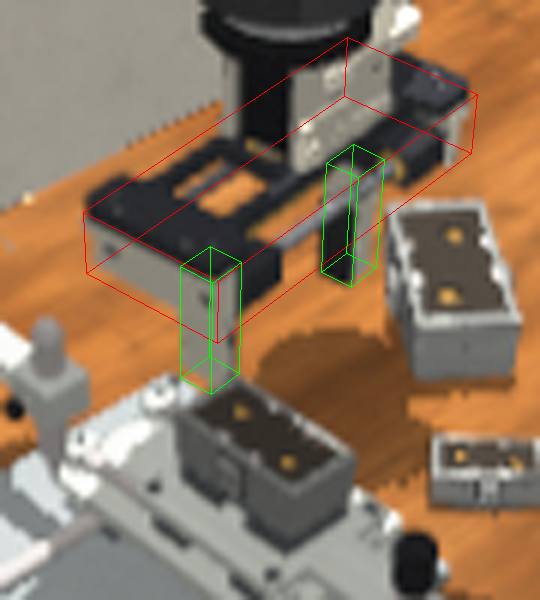

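```bash
python3 -m crank '[[[-1,0,20,0,0],[-1,0,31,-0.8,0],[-1,0,31,-0.8,0]]]'; python3 - <<'E'
from m import *
for n in("scene","top"): cv2.imwrite(f"pics/{n}7.png",ctrl.snapshot(n)[...,::-1])
crop("pics/scene7.png","pics/s13.png",270,110,370,210,6,grid=10)
crop("pics/top7.png","pics/t13.png",250,120,370,220,6,grid=10)
step([.5595,-.053,.0905],97)
E
```

```text
clock: 17.9
tool_pos: [0.5596, -0.0533, 0.1701]
orientation: [-89.9, 0.0, 97.0]
force: [-0.2, 0.7, 1.3]
opening: 0.0878
t 18.0 tcp [ 0.5605 -0.0532  0.1711] rpy [-9.003e+01  1.000e-02  9.699e+01] F [ 0.4  0.  -0.2] open 0.0875
shift [ 0.3 80.6  1. ] turn -0.0001
```

View pics/s13.png

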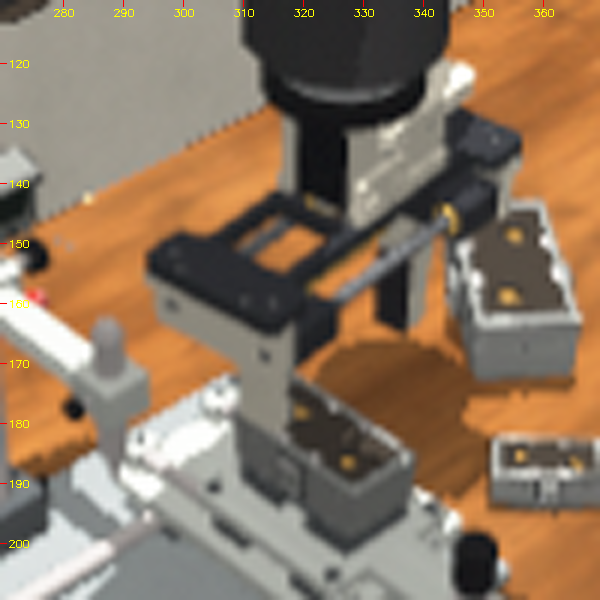

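View pics/t13.png

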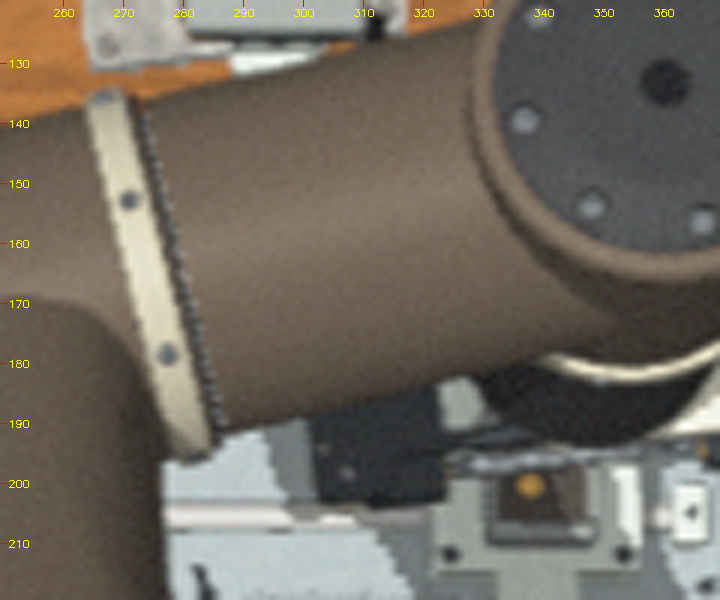

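```bash
python3 - <<'E'
from m import *
for z in(.237,.245,.271): print(z,proj('scene',[[.5874,.0474,z],[.5605-.0387-.0118,-.0532-.0048+.0958,z]]).round(1).tolist())
print(proj('scene',[[.5899,.0418,.201],[.5899,.0687,.201],[.6185,.0418,.201]]).round(1))
crop("pics/scene7.png","pics/s14.png",280,140,335,185,14,grid=5,pts=list(proj('scene',[[.5874,.0474,.271],[.5874,.0474,.237],[.51,.0378,.271],[.51,.0378,.237],[.5899,.0418,.201],[.5899,.0687,.201],[.6185,.0418,.201]])))
E
```

```text
0.237 [[293.8, 163.6], [315.2, 175.4]]
0.245 [[293.7, 161.4], [315.3, 173.1]]
0.271 [[293.4, 153.8], [315.3, 165.5]]
[[295.1 172.3]
 [287.9 176.4]
 [288.6 167.6]]
```

View pics/s14.png

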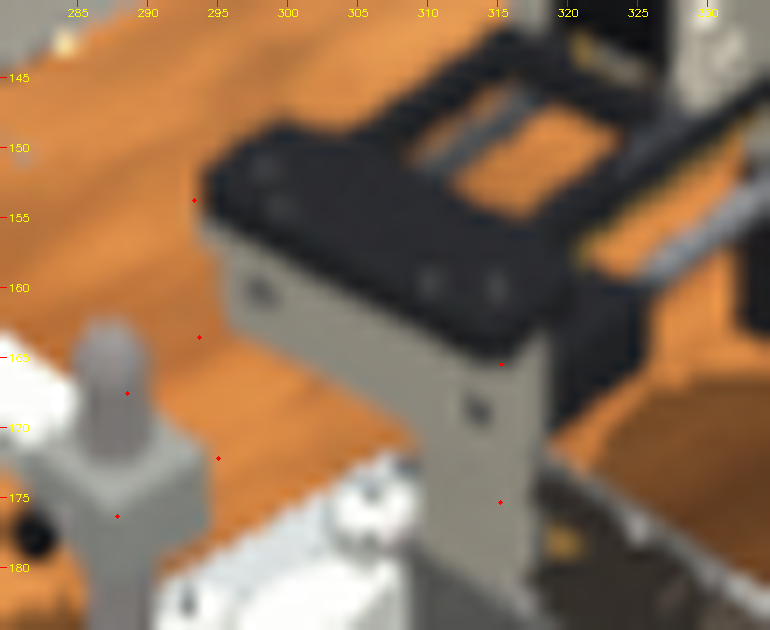

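The scene picture shows the body's rear-left corner at about (294,152) and the probe block's right corner at (294,173). Both sit slightly on the safe side of the projected model, leaving roughly 3 mm in x. Descending slowly and straight.

```bash
python3 -m crank '[[[-1,0,0,1.5,0],[-1,0,10,1.5,0],[-1,0,20,1.5,0],[-1,0,30,1.5,0],[-1,0,40,1.5,0],[-1,0,50,1.5,0]]]'; python3 - <<'E'
from m import *
cv2.imwrite(f"pics/scene8.png",ctrl.snapshot("scene")[...,::-1])
crop("pics/scene8.png","pics/s15.png",270,120,370,220,6,grid=10)
step([.5590,-.053,.0905],97)
E
```

```text
clock: 18.75
tool_pos: [0.5587, -0.0534, 0.1197]
orientation: [-90.0, 0.0, 97.0]
force: [-0.7, 0.2, 0.9]
opening: 0.0873
t 18.8 tcp [ 0.5579 -0.0534  0.1184] rpy [-8.987e+01 -1.000e-02  9.696e+01] F [ 0.   0.6 -2.2] open 0.0878
shift [ 0.3 27.9 -1.2] turn -0.0007
```

View pics/s15.png

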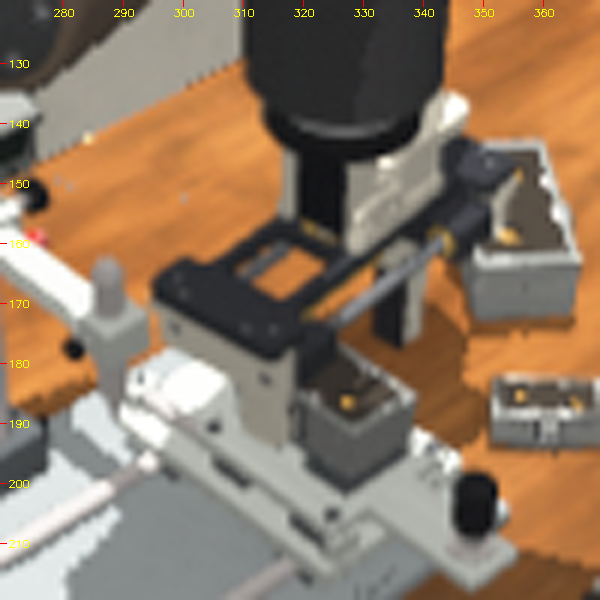

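There is a visible gap between the body corner (295,168) and the block (294,173) at block level. I'll go the rest of the way down, then pinch.

```bash
python3 -m crank '[[[-1,0,10,0,0],[-1,0,20,0,0],[-1,0,27,0,0],[-1,0,28,0,0],[-1,0,28,0,0]]]';  python3 -m crank '[[[1,0,0,0,0],[1,0,0,0,0],[1,0,0,0,0],[1,0,0,0,0],[1,0,0,0,0],[1,0,0,0,0],[1,0,0,0,0],[1,0,0,0,0]]]'; python3 - <<'E'
from m import *
cv2.imwrite(f"pics/scene9.png",ctrl.snapshot("scene")[...,::-1])
crop("pics/scene9.png","pics/s16.png",270,120,370,220,6,grid=10)
step([.5590,-.053,.0905],97)
E
```

```text
clock: 19.42
tool_pos: [0.5589, -0.0534, 0.0927]
orientation: [-90.0, 0.0, 97.0]
force: [0.0, 0.3, -0.4]
opening: 0.0876
clock: 20.42
tool_pos: [0.5589, -0.0533, 0.0927]
orientation: [-90.0, -0.0, 97.0]
force: [-1.0, 1.4, 2.2]
opening: 0.0482
t 20.48 tcp [ 0.5589 -0.0533  0.0927] rpy [-90.02  -0.    96.98] F [-0.8  0.7  2.8] open 0.0479
shift [ 0.3  2.2 -0.1] turn -0.0003
```

View pics/s16.png

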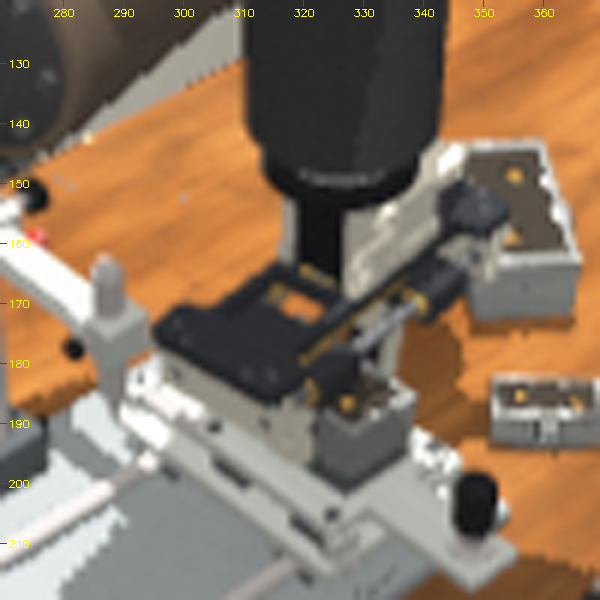

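```bash
python3 -m crank '[[[1,0,0,0,0],[1,0,0,0,0],[1,0,0,0,0],[1,0,0,0,0],[1,0,0,0,0],[1,0,0,0,0]]]'; python3 - <<'E'
from m import *
o=ctrl.get_obs(); print(o['opening'],o['force'],o['moment'],o['tool_pos'],o['orientation'])
E
```

```text
clock: 21.22
tool_pos: [0.5589, -0.0533, 0.0927]
orientation: [-90.0, -0.0, 97.0]
force: [-1.4, 1.7, 4.9]
opening: 0.048
0.0479593716734608 [-1.3640671   1.69400568  4.94439274] [ 0.63074682  0.31284718 -0.04571596] [ 0.55887081 -0.05334232  0.09266627] [-9.00115370e+01 -2.41645266e-04  9.69824006e+01]
```

The opening of 48.0 mm matches both catches being pressed about 3.7–4.5 mm. I'll lift slowly and watch the force.

```bash
python3 -m crank '[[[1,0,-3,0,0],[1,0,-6,0,0],[1,0,-10,0,0],[1,0,-14,0,0],[1,0,-18,0,0],[1,0,-22,0,0]]]'; python3 - <<'E'
from m import *
cv2.imwrite(f"pics/scene10.png",ctrl.snapshot("scene")[...,::-1])
crop("pics/scene10.png","pics/s17.png",270,120,370,220,6,grid=10)
step([.5590,-.053,.0905],97)
E
```

```text
clock: 21.98
tool_pos: [0.5587, -0.0534, 0.1149]
orientation: [-90.0, -0.0, 97.0]
force: [-0.8, 0.6, -3.8]
opening: 0.0481
t 22.02 tcp [ 0.559  -0.0534  0.1154] rpy [-90.04   0.    96.98] F [ 0.4  0.  -2.2] open 0.0484
shift [ 0.4 24.9 -0. ] turn -0.0003
```

View pics/s17.png

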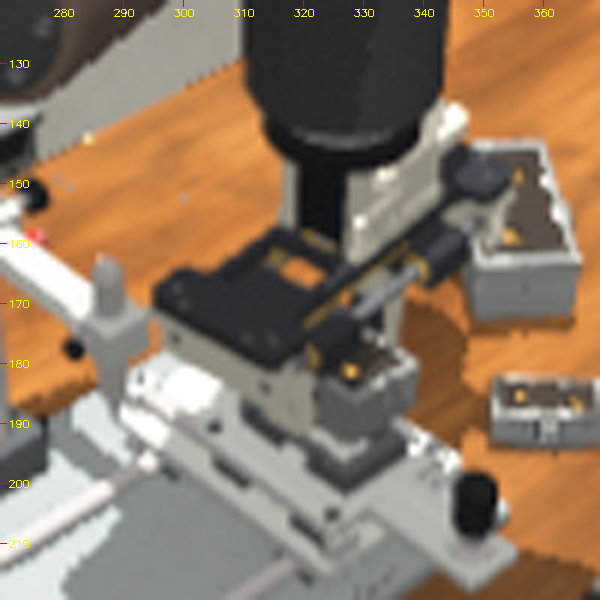

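It's out of the nest: the dark nest shows beneath it and the only load is its weight. I'll continue lifting.

```bash
python3 -m crank '[[[1,0,-10,0,0],[1,0,-22,0,0],[1,0,-36,0,0],[1,0,-50,0,0],[1,0,-64,0,0],[1,0,-76,0,0],[1,0,-84,0,0],[1,0,-86,0,0],[1,0,-86,0,0],[1,0,-86,0,0]]]'; python3 - <<'E'
from m import *
for n in("scene","top"): cv2.imwrite(f"pics/{n}11.png",ctrl.snapshot(n)[...,::-1])
crop("pics/scene11.png","pics/s18.png",290,100,370,210,7,grid=10)
crop("pics/top11.png","pics/t18.png",290,140,400,250,6,grid=10)
step([.5590,-.053,.0905],97)
E
```

```text
clock: 23.28
tool_pos: [0.5585, -0.0534, 0.2]
orientation: [-89.9, -0.0, 97.0]
force: [0.2, -0.9, -3.4]
opening: 0.0481
t 23.38 tcp [ 0.5586 -0.0534  0.2001] rpy [-89.95   0.    96.98] F [-0.  -1.  -3.4] open 0.0479
shift [  0.4 109.6  -0.6] turn -0.0004
```

View pics/s18.png

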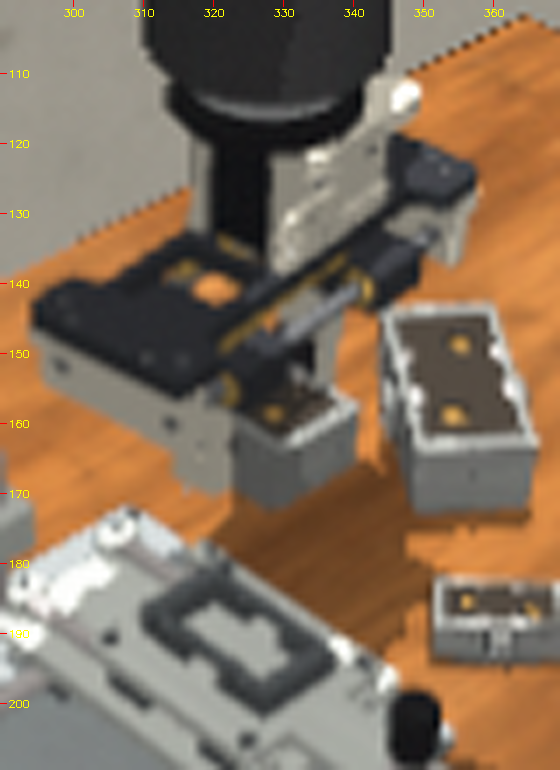

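View pics/t18.png

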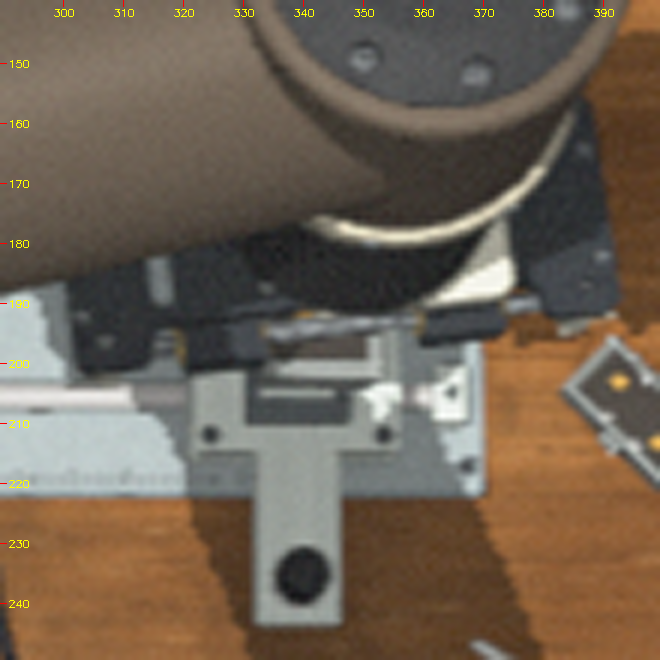

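The cassette is held with its grip point near z≈0.217. The top view shows the knob at (340,235), unchanged, so the table is still at its right stop. I'll check that the hold is level and steady.

```bash
python3 -m crank '[[[1,0,0,0,0],[1,0,0,0,0],[1,0,0,0,0],[1,0,0,0,0],[1,0,0,0,0],[1,0,0,0,0],[1,0,0,0,0],[1,0,0,0,0]]]'; python3 - <<'E'
from m import *
cv2.imwrite("pics/scene12.png",ctrl.snapshot("scene")[...,::-1])
s=cv2.imread("pics/scene12.png"); s0=cv2.imread("pics/scene11.png")
print("diff",np.abs(s.astype(int)-s0)[100:210,290:370].mean())
dz=.2-.0927
# model cassette (level, yaw 0..7), overlay
f=10;x0,y0=310,140; im=cv2.resize(s[y0:195,x0:365],None,fx=f,fy=f,interpolation=cv2.INTER_CUBIC)
for psi,col in((0,(0,0,255)),(7,(0,255,0))):
    Rz=R.from_euler('z',psi,degrees=True).as_matrix(); C=np.array([.5645,-.0533,.094+dz])
    c=np.array([(a*.045,b*.023,z) for z in(0,.032) for a,b in((-1,-1),(-1,1),(1,1),(1,-1))])
    P=((proj('scene',c@Rz.T+C)-[x0,y0]+.5)*f).astype(int)
    for k in range(4):
        for i,j in((k,(k+1)%4),(k+4,(k+1)%4+4),(k,k+4)): cv2.line(im,tuple(map(int,P[i])),tuple(map(int,P[j])),col,1)
cv2.imwrite("pics/s19.png",im)
step([.5590,-.053,.0905],97)
E
```

```text
clock: 24.38
tool_pos: [0.5588, -0.0534, 0.2006]
orientation: [-90.0, 0.0, 97.0]
force: [0.6, -0.1, -3.4]
opening: 0.0484
diff 1.6536742424242423
t 24.43 tcp [ 0.5587 -0.0534  0.2005] rpy [-89.99  -0.    96.98] F [-0.4  0.1 -2.9] open 0.0483
shift [  0.4 110.   -0.3] turn -0.0004
```

View pics/s19.png

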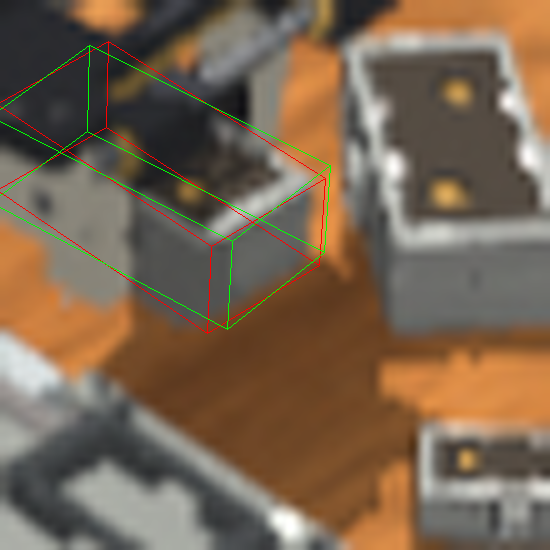

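The overlay shows the cassette level at yaw ≈0–2°, with nothing moving between pictures and a steady wrist load of about 3 N, which is the cassette's weight. Handing in.

```bash
python3 - <<'E'
from m import *
print(ctrl.close_job()); o=ctrl.get_obs(); print(o['clock'],o['tool_pos'],o['force'],o['opening'])
E
```

```text
the job is handed in; nothing more can be done
None
the job is handed in; nothing more can be done
```

I completed all the steps and handed the job in at about 24.4 s of the 61 s allowed. The simulator gave no verdict.

**What I did**
- **Front rivet:** I pushed the table by its knob until the probe point stood over the front rivet hole. It first settled about 1.5 mm off. I corrected by 1 mm on each axis and held it again, for about 4.8 s in all.
- **Rear rivet:** It stood within about 1 mm of the probe point in both camera views, for about 3 s.
- **Table:** I ran it back to its right-hand and front stops.
- **Cassette:** I pinched the catches and lifted the cassette about 108 mm.

**Last checks**
- The grip point is at about z = 0.217 m.
- An outline of a level cassette drawn over the scene picture fits. The picture hardly changed over the last second.
- The wrist load is steady at about 3 N, which is the cassette's weight.
- The knob is where it started in the top view, so the table is at its stop.
- No wrist-force reading showed a knock, and nothing I did came near the pin or the spare lining. I did not measure either again at the end.

**Less certain**
- **Skewed grip:** I gripped about 5 mm forward and turned 7°, because a square grip would have brought the gripper's body against the probe block. The cassette did not turn to line up with the pads.
- **Catch travel:** I could not see how far each catch is pressed in. The 48 mm opening suggests about 3.7 mm on the left and 3.6–4.5 mm on the right, but my contact model did not fully explain that opening. The clean release from the nest supports both being past about 3.5 mm.
- **Camera agreement:** The two cameras disagreed by 1–2 mm on absolute positions, so I relied on relative measurements.

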